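# Stand the engraver's ball vice in its ring and grip a plate in it

### The job

Set up the engraver's ball vice for work: pick it up from where it lies tipped over, stand it gently in its rubber ring with the head upright so that the jaws are level, and let go of it. Then take the brass plate off the beech block, lay it flat on the steps of the two jaws, its long side along the jaws and its ends standing out evenly at both sides, and squeeze the sliding jaw up until the plate is held snugly between the jaws. Leave the vice standing level and the loupe, the amber jar and the wire spool where they are.

Things in the scene. Friction and masses are not known exactly. Their poses are not given: they have to be found in the camera images.
- ball_vice: steel ball vice, about 0.67 kg, loose. Origin: ball's centre; own z points up the head through the jaws, x to the lock screw, y across the head. On a flat surface it tips over: it starts with own z leaning 50 deg from vertical, y level, resting on the ball and the lock screw's cross bar. Its weight acts about 12 mm above the ball's centre; in the ring, friction holds it at the tilt it is left at
- vice_ball (a point): centre of the ball (same point and axes as the vice's origin). The ball is 68 mm across (radius 34 mm)
- vice_grip (a point): centre of the vice's head, 29 mm up own z from the ball's centre; vice's axes. The head is a block 58 mm (x) by 60 (y) by 22 (z: 18 to 40 mm above the ball's centre); the two flat faces 60 mm apart across y are clear to grasp. A fixed lock screw sticks out of the +x face; its cross bar (8 mm thick, 64 mm long along y) lies 63 mm from the axis, 29 mm above the ball's centre
- jaw_seat (a point): middle of the head at the height of the jaws' steps, 50 mm up own z from the ball's centre; vice's axes. Two jaws, 44 mm wide (y), each with a flat step at this height and behind it a lip rising 7 mm more. Fixed jaw's lip: own x = -30 to -22 mm; sliding jaw's lip: x = +22 to +30 mm, less the joint value. The jaws' outer faces are clear from 40 to 57 mm above the ball's centre
- vice_jaw (a joint): travel of the sliding jaw towards the fixed one (own -x), m: 0 = fully open (44 mm between the lips), at most 0.0105; starts at 0 to 0.003; reads 0.008 when the 36 mm plate is held between the lips. It slides with about 1.5 N and stays where it is left. Squeeze the outer faces of both jaws together, so that the vice is not pushed over
- ring_top (a point): centre of the rubber ring at the height of its top face. Ring: loose, 0.45 kg, 101 mm outside, 52 mm hole right through, 22 mm high, lying flat; z up. A ball seated in it has its centre 22 mm above this point, 44 mm above the bench
- ring: the rubber ring; origin at the centre of its underside
- plate: brass plate; origin at the centre of its underside, axes as plate_mid
- plate_mid (a point): centre of the brass plate, 62 mm (own x) by 36 (own y) by 8 (own z, up), 0.14 kg, loose. It starts flat across the beech block, its ends standing out about 8 mm past both long sides of the block, so it can be taken by its two ends. Laid in the vice, its own x runs along the vice's own y and its underside lies on the steps
- wood_block: beech block, loose, 45 mm (own x) by 90 mm (own y) by 40 mm high; origin at the centre of its underside; the plate lies across its top with the plate's x along the block's x
- loupe_mid (a point): black loupe standing on the bench, 33 mm across, 31 mm high; its centre. Leave alone
- flux_jar_mid (a point): amber jar with black cap, 56 mm across, 78 mm high; its centre. Leave alone
- copper_spool_mid (a point): spool of copper wire standing on the bench, 48 mm across, 30 mm high; its centre. Leave alone
Not all that is in view belongs to the job. Of the things that look like the ball_vice, the larger one is meant. There is more than one size of the plate; the job needs the larger.

How it is judged:
By the outcome, as a careful person would: the job done as asked, in the order asked, and still so for the second after the job is handed in, with the robot touching nothing.
It also fails if it takes over 61 s, if anything falls off the work surface, if the arm or the gripper's body presses on something with over 40 N, if the wrist force passes 120 N, or if a joint passes its speed limit or range.

### The arm

A 6-joint arm with a two-finger parallel gripper is mounted at the origin on a cart in front of the work surface, level with it; the furniture and walls round the work are solid. World frame = base frame: x ahead of the robot, y to its left, z up, the work surface at z = 0. Lengths are in m, angles in rad, forces in N, time in s.
With the tool pointing down it reaches from about 0.35 to 0.8 m from the base axis. Payload 7.3 kg.
Tool frame: the origin (TCP) lies midway between the tips of the shut fingers; the grasp point (between the pads) lies 19 mm behind it; z points along the fingers, y is the direction in which the jaws open and shut (so a half turn about z gives the same grasp; the last joint's range is limited). The gripper opens to 85 mm and grips with 20 to 120 N. Pads are 22 mm wide; open, the fingers measure 114 mm over their backs; the gripper's body (76 mm by 85 mm) begins 54 mm behind the grasp point. The pads swing forward as they close: fully open they stand 13 mm farther back than shut.
Start: joints at [-1.324, 0.342, 1.524, -0, 1.275, -0.146], TCP at [0.201, -0.485, 0.231] pointing down, gripper open.
Joint ranges: [-2.53, 2.53], [-0.77, 2.02], [0.04, 2.7], [-1, 4.14], [0.28, 2.66], [-3.11, 3.11]. Speed limits (rad/s): [2.57, 2.57, 3.14, 3.14, 3.14, 3.14].

### API

Orientations are given as a unit quaternion [w, x, y, z].
In Python, from bench import env, cams, sign_off, spotter gives the robot as it stands.
- The arm moves only by the tool servo_tool, never from a script. Its argument "deltas" is a list of rows, each an object with "offset": the shift along the tool's x, y, z in cm, a list of three; "rot": the turn, a rotation vector about the tool's x, y, z in rad, a list of three. A call has 1 to 12 rows; each row shifts and turns the pose as measured when the row begins, along the tool's axes as they then stand; what a row does not reach is not made up. A row lasts 1/10 s, in which the tool goes at most 50 mm and 8.59 degrees, less where a joint would pass 70% of its speed; a pose out of reach is approached as far as the arm can. A call is refused whole if a number of a shift passes 5 or a number of a turn 0.15, either way. A call with a gripper value outside its range is refused whole. "claw" is the opening, from 0 (shut) to 1 (fully open), set as the call begins (left out, the last holds). The fingers move at their own pace and stop on an object; the grip force is fixed at half the most. Time passes only in rows, so rows that do not move let the fingers close. It gives the time, the measured TCP pose, the force and the opening at its end, in the units of the state.
- env.get_state(): the state, without advancing time (a new reading comes with each control period).
- cams.grab_frame(name): name is "scene" or "top" or "wrist"; returns a dict with "img" (384x512x3 uint8, blue, green, red), "depth" (384x512 float32, m along the optical axis (not along the pixel's ray), 0 where there is no reading), "intrinsics" (3x3 intrinsics, pixels), "world_from_camera" (4x4, takes a point from camera to world coordinates); the wrist camera has in their place "tool_from_camera" (4x4, takes a point from camera to tool coordinates, whose origin is the TCP and whose axes are the flange's). Camera axes: x right, y down, z forward; pixel columns grow to the right and rows downward; lengths in m; the calibration is good to about 2 mm. A picture is of the moment at which its call begins: read the wrist's pose just before it.
- sign_off(): hands the job in, once; it reports no verdict.
Trained networks look in a picture, given as the dict that the camera call returned (one of the last four; its "shot" number tells which), for a name from the list of things; names that differ only in an ending like _2 or _b are one class to them, and where a whole thing is asked for, a point or a joint stands for the part that bears it (a point fixed in the world has none). Each returns a list of dicts, best first, with "conf" (0 to 1); they miss things now and then, are a little off and sometimes report something else, mostly with a low value. They report only what shows in the picture. A call takes as long as a camera call. They do not tell look-alikes from the thing itself.
- spotter.look_for(name, picture): "xyz" ([x, y, z] in m, in the coordinates of the camera as it stood for that picture, good to about 4 mm: the middle of the surface that is visible of it).
- spotter.silhouettes(name, picture): "mask" (384x512 bool, what is visible of it).
- spotter.spot_point(name, picture): "xyz" ([x, y, z] in m, in the coordinates of the camera as it stood for that picture, good to about 4 mm: a listed point, or the origin of a listed thing).
The state is a dict: "time_s": time; "qpos": joint angles; "qd": joint speeds; "joint_torque": joint torques, N m; "position": TCP position; "tool_rot": TCP orientation; "wrist_force": force on the tool from outside, world axes, zero at the start; "torque": the same for the moment, N m; "opening": finger opening in m.
Only numpy, scipy, OpenCV 4.12 (cv2) and the standard library are available. Lean on these libraries where they do the work, as an engineer would, in place of code of your own. Each camera call takes 0.05 s, during which the arm holds its last target.

## Working session

There is one attempt and no reset: what is moved stays moved. The work goes in short steps, Python scripts to look and compute and a tool call to move; the robot and the scene stay as the last step left them, time stands still between calls to the robot, and variables do not carry over. Pictures are saved under pics/ and viewed, and the job is handed in when it is done.

Besides the shell and the picture viewer there is one more tool, called as name([rows], argument=value, ...), one row to a line, values as JSON. servo_tool: Moves the arm, as the interface text tells. Its arguments: {"type":"object","properties":{"deltas":{"type":"array","items":{"type":"object","properties":{"offset":{"type":"array","items":{"type":"number"}},"rot":{"type":"array","items":{"type":"number"}}}}},"claw":{"type":"number"}},"required":["deltas"]}

```bash
ls; mkdir -p pics
cat > h.py <<'E'
import numpy as np, cv2
from bench import env, cams, spotter
from scipy.spatial.transform import Rotation as R
def rot(q): return R.from_quat([q[1],q[2],q[3],q[0]]).as_matrix()
def wfc(f,st=None):
    if 'world_from_camera' in f: return np.array(f['world_from_camera'])
    T=np.eye(4);T[:3,:3]=rot(st['tool_rot']);T[:3,3]=st['position'];return T@np.array(f['tool_from_camera'])
def grab(n):
    st=env.get_state(); f=cams.grab_frame(n); return f,wfc(f,st)
def tw(T,p): return T[:3,:3]@np.array(p)+T[:3,3]
def cloud(f,T):
    K=np.array(f['intrinsics']);d=f['depth'];v,u=np.mgrid[:d.shape[0],:d.shape[1]]
    P=np.stack([(u-K[0,2])*d/K[0,0],(v-K[1,2])*d/K[1,1],d],-1)
    W=P@T[:3,:3].T+T[:3,3];W[d==0]=np.nan;return W
def proj(f,T,p):
    K=np.array(f['intrinsics']);c=T[:3,:3].T@(np.array(p)-T[:3,3]);return (K@c)[:2]/c[2]
E
python3 - <<'E'
from h import *
s=env.get_state();print(s)
for n in ['scene','top','wrist']:
    f,T=grab(n);cv2.imwrite(f'pics/{n}0.png',f['img']);print(n,T.round(3).tolist())
    if n=='wrist':continue
    for k in ['ball_vice','vice_ball','vice_grip','jaw_seat','ring_top','plate_mid','wood_block','loupe_mid','flux_jar_mid','copper_spool_mid']:
        for r in spotter.spot_point(k,f)[:3]: print(k,round(r['conf'],2),tw(T,r['xyz']).round(4), proj(f,T,tw(T,r['xyz'])).round())
print(env.get_state()['time_s'])
E
```

```text
pics
{'time_s': 0.0, 'qpos': array([-1.32400773e+00,  3.42738580e-01,  1.52503281e+00,  1.59859234e-05,
        1.27540147e+00, -1.45996350e-01]), 'qd': array([-7.78917505e-04, -1.67291863e-04, -8.19202421e-04,  1.21738284e-03,
       -1.80294745e-03,  7.76815394e-06]), 'joint_torque': array([ 4.03730328e-04, -4.33680546e+01, -2.46014446e+01, -1.34619559e-04,
        7.94532127e-03,  8.25227715e-06]), 'position': array([ 0.20087653, -0.48460855,  0.23061222]), 'tool_rot': array([-7.89486067e-04,  9.80777053e-01,  1.95130081e-01, -3.21661129e-05]), 'wrist_force': array([-0.62930512,  0.13303407,  0.01438893]), 'torque': array([-0.078204  ,  0.00532625,  0.01907237]), 'opening': 0.08544378209476924}
scene [[-0.622, -0.53, 0.577, -0.061], [-0.783, 0.402, -0.475, 0.533], [0.02, -0.747, -0.665, 0.775], [0.0, 0.0, 0.0, 1.0]]
ball_vice 0.84 [ 0.4788 -0.2431  0.0349] [333. 176.]
ball_vice 0.61 [0.528  0.1453 0.0282] [226. 222.]
vice_ball 0.81 [0.5275 0.1442 0.0283] [227. 222.]
vice_ball 0.6 [ 0.4813 -0.2455  0.0336] [333. 176.]
vice_grip 0.62 [ 0.46   -0.2557  0.0504] [341. 174.]
vice_grip 0
[... 886 characters left out ...]
]
jaw_seat 0.73 [0.5563 0.1584 0.0504] [196. 197.]
ring_top 0.93 [0.4788 0.0124 0.0192] [251. 228.]
plate_mid 0.69 [0.4261 0.1771 0.0027] [190. 247.]
plate_mid 0.63 [0.4905 0.2899 0.0466] [145. 221.]
wood_block 0.88 [0.4903 0.2853 0.003 ] [151. 223.]
loupe_mid 0.7 [0.6644 0.1834 0.0117] [191. 161.]
loupe_mid 0.43 [ 0.5961 -0.1381  0.0186] [307. 186.]
loupe_mid 0.2 [0.4849 0.2902 0.0411] [146. 224.]
flux_jar_mid 0.94 [0.6615 0.3305 0.0402] [135. 159.]
copper_spool_mid 0.74 [ 0.483  -0.2506  0.0346] [350. 227.]
copper_spool_mid 0.51 [0.6685 0.1812 0.0121] [192. 160.]
wrist [[0.382, -0.882, -0.277, 0.272], [-0.924, -0.364, -0.116, -0.456], [0.001, 0.3, -0.954, 0.375], [0.0, 0.0, 0.0, 1.0]]
1.15
```

View pics.

View pics/scene0.png

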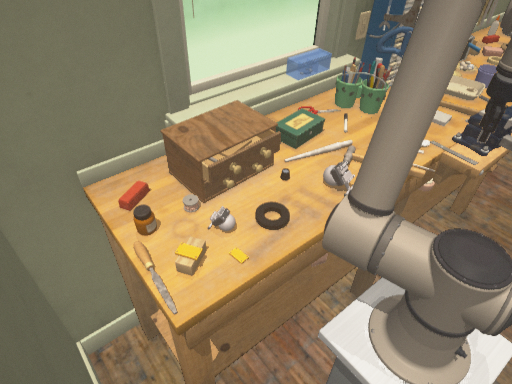

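View pics/top0.png

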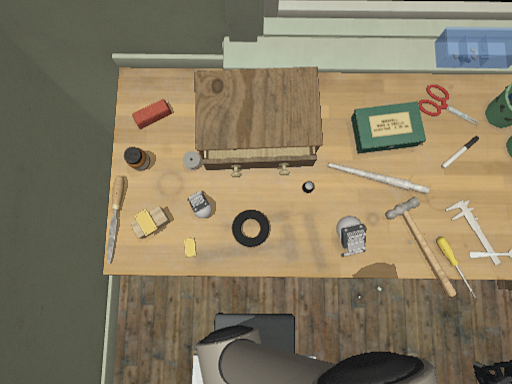

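View pics/wrist0.png

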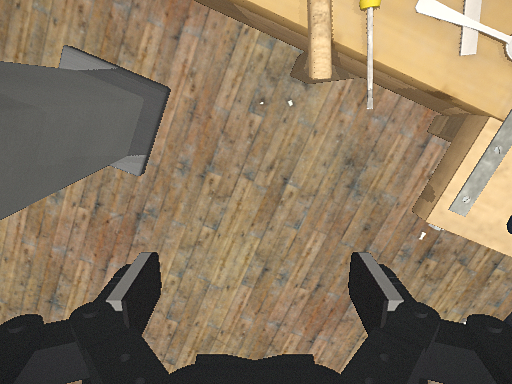

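```bash
cat >> h.py <<'E'
def plan(Rt,pt,n=None,st=None):
    st=st or env.get_state();R0=rot(st['tool_rot']);p0=np.array(st['position'])
    rv=R.from_matrix(R0.T@Rt).as_rotvec();d=np.linalg.norm(pt-p0)
    m=max(int(np.ceil(d/0.045)),int(np.ceil(np.linalg.norm(rv)/0.13)),1)
    n=n or m
    print('n',n,'dist',d.round(4),'rot',rv.round(4),'tool shift total cm',(R0.T@(pt-p0)*100).round(2))
    for i in range(n):
        Ri=R0@R.from_rotvec(rv*i/n).as_matrix()
        print((Ri.T@(pt-p0)/n*100).round(2).tolist(),(rv/n).round(3).tolist())
def Rvice(ang,tilt):
    h=np.array([np.cos(ang),np.sin(ang),0]);c,s=np.cos(tilt),np.sin(tilt);u=np.array([0,0,1.])
    z=s*h+c*u;x=c*h-s*u;return np.stack([x,np.cross(z,x),z],1)
FL=np.diag([-1,1,-1.])
E
python3 - <<'E'
from h import *
f,T=grab('top')
for r in spotter.silhouettes('ball_vice',f)[:2]:
    m=r['mask'];print(r['conf'],m.sum(),np.argwhere(m).mean(0))
W=cloud(f,T)
# large vice points
sel=(W[...,0]>0.38)&(W[...,0]<0.54)&(W[...,1]>-0.33)&(W[...,1]<-0.18)&(W[...,2]>0.006)
P=W[sel];print(len(P),P.min(0),P.max(0))
im=f['img'][190:275,300:400];cv2.imwrite('pics/top_v.png',cv2.resize(im,None,fx=7,fy=7,interpolation=cv2.INTER_CUBIC))
Rv=Rvice(np.pi+0.2,np.radians(50))
b=np.array([.48,-.248,.034]);print(Rv)
plan(Rv@FL,b+Rv[:,2]*0.16)
E
```

```text
0.97 438 [204.32420091 199.75799087]
0.87 910 [234.10549451 351.18021978]
896 [ 0.38455454 -0.3245984   0.00601456] [ 0.5339116  -0.18367329  0.09765191]
[[-0.62997465  0.19866933 -0.75077456]
 [-0.12770218 -0.98006658 -0.15218954]
 [-0.76604444  0.          0.64278761]]
n 7 dist 0.2818 rot [-0.084   0.8699  0.1804] tool shift total cm [ 22.82 -13.57   9.45]
[3.26, -1.94, 1.35] [-0.012, 0.124, 0.026]
[3.02, -2.04, 1.72] [-0.012, 0.124, 0.026]
[2.73, -2.13, 2.05] [-0.012, 0.124, 0.026]
[2.4, -2.23, 2.34] [-0.012, 0.124, 0.026]
[2.03, -2.31, 2.59] [-0.012, 0.124, 0.026]
[1.64, -2.39, 2.79] [-0.012, 0.124, 0.026]
[1.22, -2.46, 2.94] [-0.012, 0.124, 0.026]
```

View pics/top_v.png

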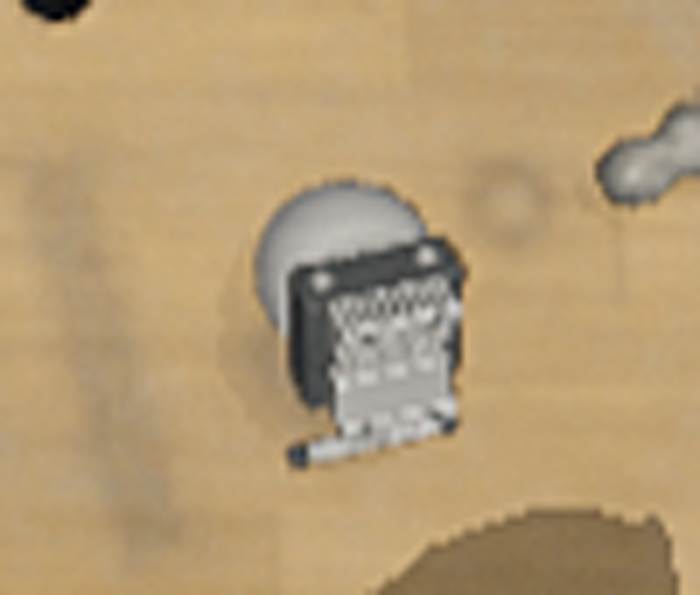

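servo_tool([
  {"offset": [3.26, -1.94, 1.35], "rot": [-0.012, 0.124, 0.026]},
  {"offset": [3.02, -2.04, 1.72], "rot": [-0.012, 0.124, 0.026]},
  {"offset": [2.73, -2.13, 2.05], "rot": [-0.012, 0.124, 0.026]},
  {"offset": [2.4, -2.23, 2.34], "rot": [-0.012, 0.124, 0.026]},
  {"offset": [2.03, -2.31, 2.59], "rot": [-0.012, 0.124, 0.026]},
  {"offset": [1.64, -2.39, 2.79], "rot": [-0.012, 0.124, 0.026]},
  {"offset": [0, 0, 0], "rot": [0, 0, 0]},
], claw=1)

```text
time_s: 1.95
position: [0.3433, -0.2993, 0.1509]
tool_rot: [-0.032, 0.921, 0.102, 0.375]
wrist_force: [-0.9, -0.3, 0.1]
opening: 0.0855
```

Run:
```python
from h import *
s=env.get_state();print(s['qpos'].round(3),s['qd'].round(3),s['position'],s['wrist_force'])
f,T=grab('wrist');cv2.imwrite('pics/w1.png',f['img'])
for k in ['vice_ball','vice_grip','jaw_seat']:
    for r in spotter.spot_point(k,f)[:2]: print(k,round(r['conf'],2),tw(T,r['xyz']).round(4), proj(f,T,tw(T,r['xyz'])).round())
np.savez('w1.npz',d=f['depth'],T=T,K=f['intrinsics'],i=f['img'])
```

```text
[-1.421  0.322  2.156  0.98   0.995 -0.77 ] [-0.008 -0.036 -0.128 -0.078 -0.016  0.096] [ 0.34331679 -0.29932563  0.15092446] [-0.89856875 -0.34843277  0.09684736]
vice_grip 0.82 [ 0.4607 -0.249   0.0534] [225. 154.]
jaw_seat 0.58 [ 0.4408 -0.257   0.064 ] [228. 167.]
```

View pics/w1.png

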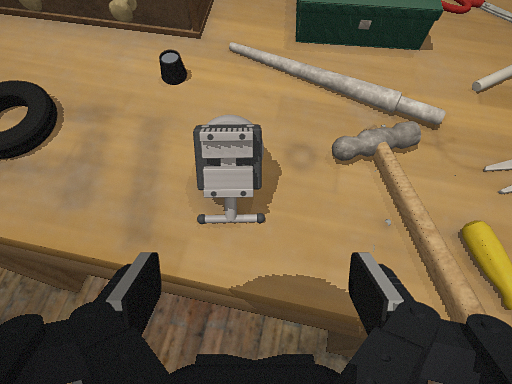

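```bash
cat > fitv.py <<'E'
from h import *
from scipy.optimize import least_squares
def box(p,lo,hi):
    lo,hi=np.array(lo),np.array(hi);q=np.abs(p-(lo+hi)/2)-(hi-lo)/2
    return np.linalg.norm(np.maximum(q,0),axis=1)+np.minimum(q.max(1),0)
def sdf(p,j=0.0015):
    mm=p*1000;J=j*1000
    d=[np.linalg.norm(mm,axis=1)-34, box(mm,[-29,-30,18],[29,30,40]), box(mm,[-30,-22,40],[-22,22,57]),
       box(mm,[22-J,-22,40],[30-J,22,57]),box(mm,[-22,-22,40],[-8,22,50]),box(mm,[8-J,-22,40],[22-J,22,50]), box(mm,[59,-32,25],[67,32,33]),box(mm,[29,-4,25],[60,4,33])]
    return np.min(d,0)
def fit(P,x0,free_tilt=False,fz=None,jf=True):
    # x: bx,by,bz,yaw,tilt(rotx,roty small)
    def pose(x): return x[:3],R.from_euler('zyx',x[3:6]).as_matrix()
    def res(x):
        b,Rm=pose(x);return np.clip(sdf((P-b)@Rm,x[6]),-8,8)
    return least_squares(res,x0,loss='soft_l1',f_scale=1.0,x_scale=[.01,.01,.01,.1,.1,.1,.01],diff_step=1e-4)
E
python3 - <<'E'
from fitv import *
z=np.load('w1.npz');f={'depth':z['d'],'intrinsics':z['K']};W=cloud(f,z['T'])
c=np.linalg.norm(W-np.array([.465,-.252,.045]),axis=2)<0.085
P=W[c&(W[...,2]>0.008)];print(len(P))
# drop hammer etc: fine
x0=np.array([.48,-.248,.034,np.pi+0.2,np.radians(50),0,0.0015])
r=fit(P,x0);b=r.x;print(b.round(4),np.degrees(b[3:6]).round(1),np.median(abs(r.fun)),(abs(r.fun)<2).mean())
r=fit(P,x0+[.005,.005,.003,.1,-.1,0,0]);b=r.x;print(b.round(4),np.degrees(b[3:6]).round(1),np.median(abs(r.fun)),(abs(r.fun)<2).mean())
E
```

```text
5593
[ 0.4885 -0.238   0.0193  3.9368 -0.0936 -0.4967 -0.0285] [225.6  -5.4 -28.5] 3.5037017481658856 0.30931521544788126
[ 0.498  -0.2445  0.0218  3.3807  0.2143 -0.0438 -0.0296] [193.7  12.3  -2.5] 3.4441265831450565 0.3338101197925979
```

```bash
sed -i "s/'zyx'/'ZYX'/; s/,diff_step=1e-4/,diff_step=1e-5,bounds=([-2,-2,-1,-9,-2,-2,-.0002],[2,2,1,9,2,2,.0107])/" fitv.py
python3 - <<'E'
from fitv import *
z=np.load('w1.npz');f={'depth':z['d'],'intrinsics':z['K']};W=cloud(f,z['T'])
c=np.linalg.norm(W-np.array([.465,-.252,.045]),axis=2)<0.085
for zm in [0.008,0.012]:
  P=W[c&(W[...,2]>zm)];print(len(P))
  x0=np.array([.48,-.248,.034,np.pi+0.2,np.radians(50),0,0.0015])
  for dx in [0,1]:
    r=fit(P,x0+dx*np.array([.005,.005,.003,.1,-.1,0,0]));b=r.x;print(b.round(4),np.degrees(b[3:6]).round(1),np.median(abs(r.fun)),(abs(r.fun)<2).mean())
E
```

```text
5593
[ 4.7870e-01 -2.4780e-01  3.4600e-02  3.3841e+00  8.6660e-01  2.8000e-03
  3.1000e-03] [193.9  49.7   0.2] 0.4746809965519887 0.9778294296441981
[ 4.7870e-01 -2.4780e-01  3.4600e-02  3.3841e+00  8.6660e-01  2.8000e-03
  3.1000e-03] [193.9  49.7   0.2] 0.4748799394244969 0.9778294296441981
5284
[ 4.7880e-01 -2.4780e-01  3.4600e-02  3.3831e+00  8.6560e-01  2.1000e-03
  3.0000e-03] [1.938e+02 4.960e+01 1.000e-01] 0.4653608144792347 0.9771006813020439
[ 4.7880e-01 -2.4780e-01  3.4600e-02  3.3831e+00  8.6560e-01  2.1000e-03
  3.0000e-03] [1.938e+02 4.960e+01 1.000e-01] 0.4653607974926466 0.9771006813020439
```

Run:
```python
from h import *
Rv=Rvice(3.384,np.radians(49.8));b=np.array([.4788,-.2478,.0342])
plan(Rv@FL,b+Rv[:,2]*0.07,5)
```

```text
n 5 dist 0.121 rot [0.0409 0.103  0.0023] tool shift total cm [ 1.47 -2.93 11.65]
[0.29, -0.59, 2.33] [0.008, 0.021, 0.0]
[0.25, -0.57, 2.34] [0.008, 0.021, 0.0]
[0.2, -0.55, 2.35] [0.008, 0.021, 0.0]
[0.15, -0.53, 2.36] [0.008, 0.021, 0.0]
[0.1, -0.51, 2.36] [0.008, 0.021, 0.0]
```

servo_tool([
  {"offset": [0.29, -0.59, 2.33], "rot": [0.008, 0.021, 0]},
  {"offset": [0.25, -0.57, 2.34], "rot": [0.008, 0.021, 0]},
  {"offset": [0.2, -0.55, 2.35], "rot": [0.008, 0.021, 0]},
  {"offset": [0.15, -0.53, 2.36], "rot": [0.008, 0.021, 0]},
  {"offset": [0.1, -0.51, 2.36], "rot": [0.008, 0.021, 0]},
  {"offset": [0, 0, 0], "rot": [0, 0, 0]},
])

```text
time_s: 2.75
position: [0.4321, -0.2729, 0.0818]
tool_rot: [-0.039, 0.899, 0.117, 0.42]
wrist_force: [0.7, 0.1, -0.0]
opening: 0.0856
```

Run:
```python
from fitv import *
s=env.get_state();print(s['qpos'].round(3),s['wrist_force'])
f,T=grab('wrist');cv2.imwrite('pics/w2.png',f['img'])
W=cloud(f,T)
c=np.linalg.norm(W-np.array([.465,-.252,.045]),axis=2)<0.085
P=W[c&(W[...,2]>0.01)]
x0=np.array([.4788,-.2478,.034,3.384,np.radians(50),0,0.003])
r=fit(P,x0);b=r.x;print(b.round(4),np.degrees(b[3:6]).round(1),np.median(abs(r.fun)),(abs(r.fun)<2).mean(),len(P))
Rv=Rvice(3.384,np.radians(49.8));b=np.array([.4788,-.2478,.0342])
Rt=rot(s['tool_rot']);print('tcp in vice',Rv.T@(s['position']-b))
plan(Rv@FL,b+Rv[:,2]*0.012,3)
```

```text
[-1.225  0.56   2.183  1.359  0.888 -1.089] [ 0.70598509  0.09901381 -0.0432751 ]
[ 4.7870e-01 -2.4760e-01  3.4600e-02  3.3857e+00  8.6610e-01  6.0000e-03
  3.0000e-03] [194.   49.6   0.3] 0.4681591892834831 0.9293219442134704 13229
tcp in vice [-0.00324142  0.01320506  0.06996524]
n 3 dist 0.0607 rot [ 0.0178 -0.0005  0.0246] tool shift total cm [-0.32 -1.51  5.87]
[-0.11, -0.5, 1.96] [0.006, -0.0, 0.008]
[-0.11, -0.49, 1.96] [0.006, -0.0, 0.008]
[-0.11, -0.48, 1.96] [0.006, -0.0, 0.008]
```

View pics/w2.png

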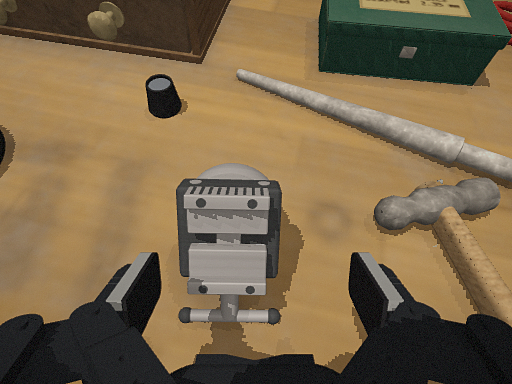

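servo_tool([
  {"offset": [-0.16, -0.75, 0], "rot": [0.009, 0, 0.012]},
  {"offset": [-0.16, -0.75, 0], "rot": [0.009, 0, 0.012]},
  {"offset": [0, 0, 0], "rot": [0, 0, 0]},
])

```text
time_s: 3.1
position: [0.4254, -0.2617, 0.082]
tool_rot: [-0.049, 0.9, 0.111, 0.418]
wrist_force: [0.2, -0.3, -0.2]
opening: 0.0855
```

Run:
```python
from h import *
s=env.get_state();print(s['qpos'].round(3))
Rv=Rvice(3.385,np.radians(49.7));b=np.array([.4787,-.2477,.0345])
print('tcp in vice',Rv.T@(s['position']-b))
plan(Rv@FL,b+Rv[:,2]*0.012,3)
```

```text
[-1.233  0.552  2.206  1.349  0.893 -1.079]
tcp in vice [-0.00061529  0.0007626   0.07273386]
n 3 dist 0.0607 rot [ 0.0035 -0.0017  0.0026] tool shift total cm [-0.07 -0.1   6.07]
[-0.02, -0.03, 2.02] [0.001, -0.001, 0.001]
[-0.02, -0.03, 2.02] [0.001, -0.001, 0.001]
[-0.02, -0.03, 2.02] [0.001, -0.001, 0.001]
```

servo_tool([
  {"offset": [-0.02, -0.03, 2.0], "rot": [0, 0, 0]},
  {"offset": [-0.02, -0.03, 2.0], "rot": [0, 0, 0]},
  {"offset": [0, -0.03, 1.7], "rot": [0, 0, 0]},
  {"offset": [0, 0, 0], "rot": [0, 0, 0]},
  {"offset": [0, 0, 0], "rot": [0, 0, 0]},
])

```text
time_s: 3.6
position: [0.4674, -0.2542, 0.0472]
tool_rot: [-0.045, 0.9, 0.11, 0.419]
wrist_force: [0.9, -0.7, -0.1]
opening: 0.0856
```

Run:
```python
from h import *
s=env.get_state();print(s['qpos'].round(3),s['wrist_force'])
Rv=Rvice(3.385,np.radians(49.7));b=np.array([.4787,-.2477,.0345])
print('tcp in vice',Rv.T@(s['position']-b))
plan(Rv@FL,b+Rv[:,2]*0.012,1)
f,T=grab('wrist');cv2.imwrite('pics/w3.png',f['img'])
```

```text
[-1.12   0.653  2.177  1.521  0.843 -1.174] [ 0.93073706 -0.68919028 -0.09182727]
tcp in vice [-0.00153162  0.0036132   0.01779333]
n 1 dist 0.007 rot [ 0.0118 -0.0023  0.0047] tool shift total cm [-0.15 -0.37  0.57]
[-0.15, -0.37, 0.57] [0.012, -0.002, 0.005]
```

View pics/w3.png

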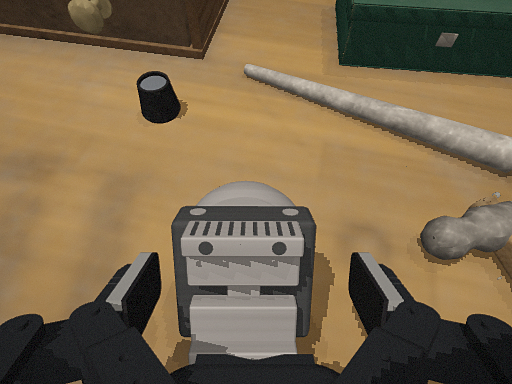

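servo_tool([
  {"offset": [-0.15, -0.4, 0.3], "rot": [0.012, 0, 0.005]},
  {"offset": [0, 0, 0.2], "rot": [0, 0, 0]},
  {"offset": [0, 0, 0], "rot": [0, 0, 0]},
])

```text
time_s: 3.95
position: [0.4684, -0.2509, 0.044]
tool_rot: [-0.05, 0.9, 0.109, 0.419]
wrist_force: [0.7, -0.7, -0.2]
opening: 0.0853
```

Run:
```python
from h import *
s=env.get_state();print(s['qpos'].round(3),s['wrist_force'])
Rv=Rvice(3.385,np.radians(49.7));b=np.array([.4787,-.2477,.0345])
print('tcp in vice',Rv.T@(s['position']-b))
plan(Rv@FL,b+Rv[:,2]*0.012,1)
```

```text
[-1.116  0.662  2.176  1.52   0.845 -1.171] [ 0.68833315 -0.73124668 -0.19493524]
tcp in vice [-0.00024396  0.00065081  0.01439228]
n 1 dist 0.0025 rot [ 0.0022 -0.0028 -0.0005] tool shift total cm [-0.03 -0.07  0.24]
[-0.03, -0.07, 0.24] [0.002, -0.003, -0.001]
```

servo_tool([
  {"offset": [-0.03, -0.07, 0.15], "rot": [0, 0, 0]},
  {"offset": [0, 0, 0], "rot": [0, 0, 0]},
  {"offset": [0, 0, 0], "rot": [0, 0, 0]},
  {"offset": [0, 0, 0], "rot": [0, 0, 0]},
  {"offset": [0, 0, 0], "rot": [0, 0, 0]},
], claw=0)

```text
time_s: 4.45
position: [0.4686, -0.25, 0.0433]
tool_rot: [-0.05, 0.9, 0.109, 0.419]
wrist_force: [-0.3, -0.6, -0.1]
opening: 0.0587
```

servo_tool([
  {"offset": [0, 0, 0], "rot": [0, 0, 0]},
  {"offset": [0, 0, 0], "rot": [0, 0, 0]},
  {"offset": [0, 0, 0], "rot": [0, 0, 0]},
], claw=0)

```text
time_s: 4.75
position: [0.4686, -0.25, 0.0433]
tool_rot: [-0.05, 0.9, 0.109, 0.419]
wrist_force: [-0.6, -0.4, 0.5]
opening: 0.0588
```

Run:
```python
from fitv import *
s=env.get_state();print(s['qpos'].round(3),s['wrist_force'])
f,T=grab('wrist');cv2.imwrite('pics/w4.png',f['img'])
f2,T2=grab('top');cv2.imwrite('pics/t4.png',cv2.resize(f2['img'][150:290,150:400],None,fx=3,fy=3))
```

```text
[-1.115  0.664  2.178  1.526  0.845 -1.176] [-0.59513991 -0.3999626   0.49693595]
```

View pics/w4.png

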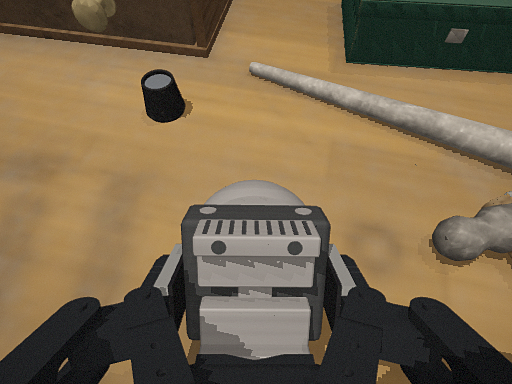

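Run:
```python
from h import *
f,T=grab('top');W=cloud(f,T)
c=(abs(W[...,0]-.479)<.065)&(abs(W[...,1]-.012)<.065)&(W[...,2]>.012)&(W[...,2]<.03)
P=W[c];print(len(P),P.min(0),P.max(0),np.median(P[:,2]))
print((P.min(0)+P.max(0))/2)
from scipy.optimize import least_squares
# center: outer boundary pts
u=c.astype(np.uint8);e=u-cv2.erode(u,np.ones((3,3)));Q=W[e>0];
g=least_squares(lambda x:np.minimum(abs(np.hypot(Q[:,0]-x[0],Q[:,1]-x[1])-.0495),abs(np.hypot(Q[:,0]-x[0],Q[:,1]-x[1])-.0265)),[.479,.012],loss='soft_l1',f_scale=.002);print(g.x,np.median(abs(g.fun)))
s=env.get_state();R0=rot(s['tool_rot']);print('up in tool',R0.T@[0,0,1])
Rd=Rvice(3.385,0)@FL
s2=dict(s);s2['position']=s['position']+np.array([0,0,.09])
plan(Rd,np.array([.479,.012,.16]),8,s2)
```

```text
813 [ 0.43155772 -0.03307838  0.01218845] [0.5311563  0.06377924 0.02820464] 0.022539350225995403
[0.48135701 0.01535043 0.02019655]
[0.48178912 0.01519659] 0.0010743561318343493
up in tool [ 0.76473807  0.00116503 -0.64434023]
n 8 dist 0.2636 rot [ 0.0021 -0.8706 -0.0016] tool shift total cm [  6.75 -25.19   3.82]
[0.84, -3.15, 0.48] [0.0, -0.109, -0.0]
[0.89, -3.15, 0.38] [0.0, -0.109, -0.0]
[0.93, -3.15, 0.29] [0.0, -0.109, -0.0]
[0.95, -3.15, 0.18] [0.0, -0.109, -0.0]
[0.97, -3.15, 0.08] [0.0, -0.109, -0.0]
[0.97, -3.15, -0.03] [0.0, -0.109, -0.0]
[0.96, -3.15, -0.13] [0.0, -0.109, -0.0]
[0.95, -3.15, -0.23] [0.0, -0.109, -0.0]
```

View pics/t4.png

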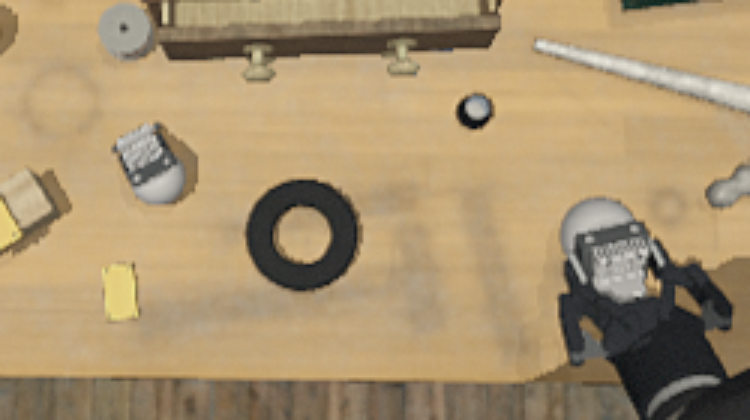

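servo_tool([
  {"offset": [0.9, 0, -0.75], "rot": [0, 0, 0]},
  {"offset": [1.7, 0, -1.45], "rot": [0, 0, 0]},
  {"offset": [1.7, 0, -1.45], "rot": [0, 0, 0]},
  {"offset": [1.7, 0, -1.45], "rot": [0, 0, 0]},
  {"offset": [1.7, 0, -1.45], "rot": [0, 0, 0]},
  {"offset": [0, 0, 0], "rot": [0, 0, 0]},
])

```text
time_s: 5.5
position: [0.465, -0.2481, 0.14]
tool_rot: [-0.053, 0.904, 0.108, 0.411]
wrist_force: [-0.5, -1.7, -6.5]
opening: 0.0588
```

Run:
```python
from h import *
s=env.get_state();print(s['qpos'].round(3),s['position'],s['wrist_force'],s['torque'],s['opening'])
f,T=grab('wrist');cv2.imwrite('pics/w5.png',f['img'])
plan(Rvice(3.385,0)@FL,np.array([.4815,.0152,.16]),10)
```

```text
[-1.113  0.415  2.13   1.257  0.887 -0.773] [ 0.46495205 -0.24806465  0.14001636] [-0.47964087 -1.66963954 -6.54381433] [-0.34042575  1.23670314 -0.0427811 ] 0.058803499364770875
n 10 dist 0.2642 rot [-0.0079 -0.8531 -0.0059] tool shift total cm [  6.65 -25.13   4.72]
[0.67, -2.51, 0.47] [-0.001, -0.085, -0.001]
[0.7, -2.51, 0.41] [-0.001, -0.085, -0.001]
[0.74, -2.51, 0.35] [-0.001, -0.085, -0.001]
[0.77, -2.51, 0.28] [-0.001, -0.085, -0.001]
[0.79, -2.51, 0.21] [-0.001, -0.085, -0.001]
[0.81, -2.51, 0.14] [-0.001, -0.085, -0.001]
[0.82, -2.51, 0.07] [-0.001, -0.085, -0.001]
[0.82, -2.51, 0.0] [-0.001, -0.085, -0.001]
[0.82, -2.51, -0.07] [-0.001, -0.085, -0.001]
[0.81, -2.51, -0.14] [-0.001, -0.085, -0.001]
```

View pics/w5.png

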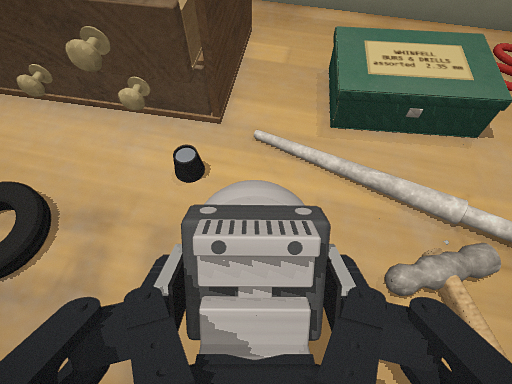

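servo_tool([
  {"offset": [0.67, -2.5, 0.47], "rot": [0, -0.085, 0]},
  {"offset": [0.7, -2.5, 0.41], "rot": [0, -0.085, 0]},
  {"offset": [0.74, -2.5, 0.35], "rot": [0, -0.085, 0]},
  {"offset": [0.77, -2.5, 0.28], "rot": [0, -0.085, 0]},
  {"offset": [0.79, -2.5, 0.21], "rot": [0, -0.085, 0]},
  {"offset": [0.81, -2.5, 0.14], "rot": [0, -0.085, 0]},
  {"offset": [0.82, -2.5, 0.07], "rot": [0, -0.085, 0]},
  {"offset": [0.82, -2.5, 0], "rot": [0, -0.085, 0]},
  {"offset": [0.8, -2, 0], "rot": [0, -0.085, 0]},
  {"offset": [0, 0, 0], "rot": [0, 0, 0]},
])

```text
time_s: 6.55
position: [0.4685, -0.0197, 0.1392]
tool_rot: [-0.029, 0.991, 0.122, 0.04]
wrist_force: [-0.7, -0.2, -6.8]
opening: 0.0588
```

Run:
```python
from h import *
s=env.get_state();print(s['qpos'].round(3),s['position'],s['wrist_force'],s['torque'],s['opening'])
f,T=grab('scene');cv2.imwrite('pics/s6.png',f['img'])
f,T=grab('top');cv2.imwrite('pics/t6.png',f['img'])
plan(Rvice(3.385,0)@FL,np.array([.4815,.0152,.12]))
```

```text
[-0.262  0.311  1.863  0.104  0.918  1.003] [ 0.46846526 -0.01969926  0.13924949] [-0.70677887 -0.20328814 -6.78607252] [-0.12820824  0.08836554 -0.00306492] 0.05876780117297688
n 1 dist 0.0437 rot [-0.0476 -0.0862 -0.0007] tool shift total cm [ 2.13 -3.12  2.2 ]
[2.13, -3.12, 2.2] [-0.048, -0.086, -0.001]
```

View pics/s6.png

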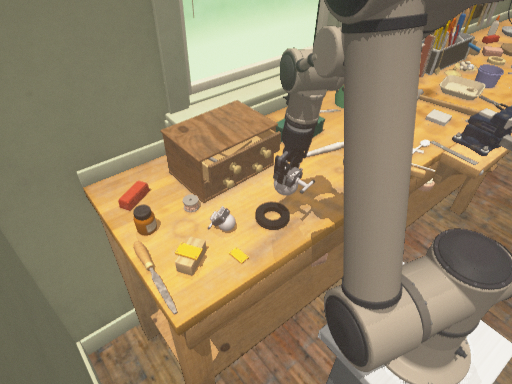

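View pics/t6.png

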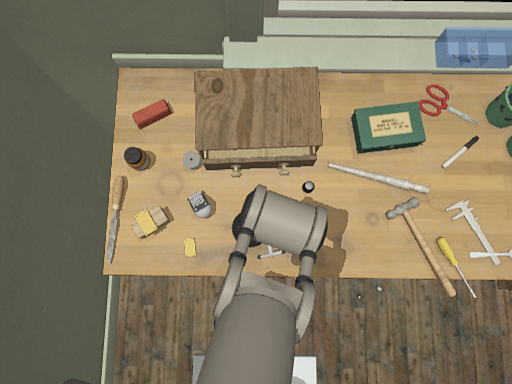

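servo_tool([
  {"offset": [1.05, -1.55, 0], "rot": [-0.024, -0.043, 0]},
  {"offset": [1.05, -1.55, 0], "rot": [-0.024, -0.043, 0]},
  {"offset": [0, 0, 0], "rot": [0, 0, 0]},
])

```text
time_s: 6.95
position: [0.4764, 0.0123, 0.1367]
tool_rot: [-0.002, 0.993, 0.119, -0.005]
wrist_force: [0.5, -0.2, -6.6]
opening: 0.0591
```

Run:
```python
from fitv import *
s=env.get_state();print(s['qpos'].round(3),s['position'],s['wrist_force'],s['torque'],s['opening'])
plan(Rvice(3.385,0)@FL,np.array([.4815,.0152,.14]))
f,T=grab('wrist');cv2.imwrite('pics/w7.png',f['img'])
W=cloud(f,T);p=s['position']
c=(np.hypot(W[...,0]-p[0],W[...,1]-p[1])<0.08)&(W[...,2]>p[2])&(W[...,2]<p[2]+.05)
# in vice: TCP at z .0128
P=W[c]
x0=np.array([p[0],p[1],p[2]-.013,3.385,0,0,0.003])
r=fit(P,x0);b=r.x;print(b.round(4),np.degrees(b[3:6]).round(1),np.median(abs(r.fun)),(abs(r.fun)<2).mean(),len(P))
c=(abs(W[...,0]-.479)<.07)&(abs(W[...,1]-.012)<.07)&(W[...,2]>.015)&(W[...,2]<.03)
print(c.sum(),W[c].min(0),W[c].max(0))
np.savez('w7.npz',W=W)
```

```text
[-1.360e-01  3.650e-01  1.782e+00  1.000e-03  1.006e+00  1.195e+00] [0.47639208 0.0123374  0.13669023] [ 0.53124511 -0.20686115 -6.62958789] [ 0.02053077 -0.01614331  0.01018743] 0.05907978061417999
n 1 dist 0.0067 rot [-0.005   0.0094 -0.0047] tool shift total cm [ 0.56 -0.16 -0.34]
[0.56, -0.16, -0.34] [-0.005, 0.009, -0.005]
[ 4.7600e-01  1.2900e-02  1.2310e-01  3.3651e+00 -1.2700e-02 -1.2000e-02
  3.1000e-03] [192.8  -0.7  -0.7] 0.5275790620929044 0.8261216350947158 25075
5202 [ 0.45053487 -0.03617818  0.01544991] [0.52955532 0.06431859 0.02506034]
```

View pics/w7.png

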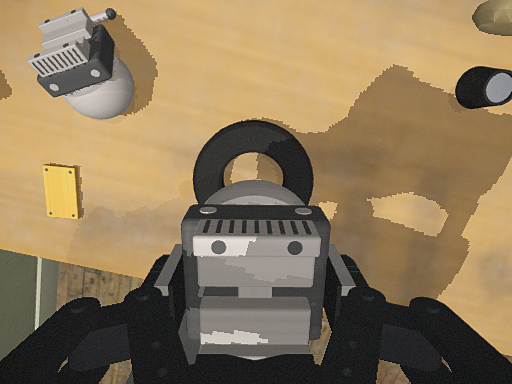

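Run:
```python
from h import *
from scipy.optimize import least_squares
W=np.load('w7.npz')['W']
c=(np.hypot(W[...,0]-.48,W[...,1]-.0145)<.06)&(W[...,2]>.017)&(W[...,2]<.027)
u=c.astype(np.uint8);u=cv2.medianBlur(u*255,3)//255
e=u-cv2.erode(u,np.ones((3,3)));Q=W[(e>0)&c]
# bins of max radius
th=np.arctan2(Q[:,1]-.0145,Q[:,0]-.48);rr=np.hypot(Q[:,1]-.0145,Q[:,0]-.48)
k=rr>.042;Q=Q[k];print(len(Q),np.degrees(th[k]).min(),np.degrees(th[k]).max())
for rad in [.0505,.0495]:
  g=least_squares(lambda x:np.hypot(Q[:,0]-x[0],Q[:,1]-x[1])-rad,[.48,.014],loss='soft_l1',f_scale=.001);print(g.x,np.median(abs(g.fun)))
```

```text
318 -99.23366030355449 126.70112942818395
[0.47863553 0.01380677] 0.00040700795093726386
[0.47979796 0.01406973] 0.00029051265110281027
```

servo_tool([
  {"offset": [0.4, -0.1, 1.5], "rot": [-0.005, 0.009, -0.005]},
  {"offset": [0, 0, 2], "rot": [0, 0, 0]},
  {"offset": [0, 0, 1.5], "rot": [0, 0, 0]},
  {"offset": [0, 0, 1.0], "rot": [0, 0, 0]},
  {"offset": [0, 0, 0], "rot": [0, 0, 0]},
  {"offset": [0, 0, 0], "rot": [0, 0, 0]},
])

```text
time_s: 7.6
position: [0.4741, 0.0077, 0.0713]
tool_rot: [-0.004, 0.993, 0.118, -0.003]
wrist_force: [-0.3, 0.3, -6.3]
opening: 0.0583
```

Run:
```python
from h import *
s=env.get_state();print(s['qpos'].round(3),s['position'],s['wrist_force'],s['torque'],s['opening'])
plan(Rvice(3.385,0)@FL,np.array([.4804,.0138,.0576]))
```

```text
[-0.149  0.457  1.862  0.007  0.829  1.18 ] [0.47408957 0.00765744 0.07131921] [-0.29838837  0.26224541 -6.28021415] [-0.01863031 -0.02307462  0.00580386] 0.058280014604112806
n 1 dist 0.0163 rot [-0.0077  0.0042 -0.0066] tool shift total cm [ 0.76 -0.44  1.37]
[0.76, -0.44, 1.37] [-0.008, 0.004, -0.007]
```

servo_tool([
  {"offset": [0.65, -0.4, 0], "rot": [-0.008, 0.004, -0.006]},
  {"offset": [0, 0, 0], "rot": [0, 0, 0]},
  {"offset": [0, 0, 0], "rot": [0, 0, 0]},
])

```text
time_s: 7.9
position: [0.4809, 0.0129, 0.0729]
tool_rot: [0.001, 0.993, 0.121, 0.002]
wrist_force: [-1.0, -0.6, -7.0]
opening: 0.059
```

Run:
```python
from h import *
s=env.get_state();print(s['qpos'].round(3),s['position'],s['wrist_force'],s['torque'],s['opening'])
plan(Rvice(3.385,0)@FL,np.array([.4804,.0138,.0576]))
```

```text
[-1.320e-01  4.600e-01  1.850e+00 -1.000e-03  8.280e-01  1.196e+00] [0.48091478 0.01293595 0.07286654] [-0.96301665 -0.57019269 -6.97335011] [-0.00166058  0.00765783  0.0152003 ] 0.058954347081246104
n 1 dist 0.0153 rot [ 0.0017 -0.0032 -0.0008] tool shift total cm [-0.03 -0.1   1.53]
[-0.03, -0.1, 1.53] [0.002, -0.003, -0.001]
```

servo_tool([
  {"offset": [0.03, -0.1, 0.35], "rot": [0, 0, 0]},
  {"offset": [0.03, 0, 0.35], "rot": [0, 0, 0]},
  {"offset": [0.02, 0, 0.3], "rot": [0, 0, 0]},
  {"offset": [0, 0, 0], "rot": [0, 0, 0]},
])

```text
time_s: 8.3
position: [0.482, 0.0146, 0.0628]
tool_rot: [0.001, 0.993, 0.122, 0.003]
wrist_force: [-0.5, -0.9, -7.1]
opening: 0.0586
```

Run:
```python
from h import *
s=env.get_state();print(s['qpos'].round(3),s['position'],s['wrist_force'],s['torque'],s['opening'])
plan(Rvice(3.385,0)@FL,np.array([.4804,.0138,.0576]))
```

```text
[-1.290e-01  4.770e-01  1.857e+00 -1.000e-03  8.010e-01  1.199e+00] [0.48203022 0.01460791 0.06275249] [-0.51604812 -0.87108738 -7.1067481 ] [ 0.01872483 -0.02974789 -0.04500159] 0.05856303816342359
n 1 dist 0.0055 rot [ 0.0023 -0.0048  0.0003] tool shift total cm [-0.18  0.04  0.51]
[-0.18, 0.04, 0.51] [0.002, -0.005, 0.0]
```

servo_tool([
  {"offset": [-0.17, 0.04, 0.2], "rot": [0.002, -0.005, 0]},
  {"offset": [0, 0, 0.15], "rot": [0, 0, 0]},
  {"offset": [0, 0, 0], "rot": [0, 0, 0]},
])

```text
time_s: 8.6
position: [0.4803, 0.0138, 0.0592]
tool_rot: [0.0, 0.993, 0.122, -0.0]
wrist_force: [-1.3, 1.0, -3.0]
opening: 0.0589
```

Run:
```python
from h import *
s=env.get_state();print(s['qpos'].round(3),s['position'],s['wrist_force'],s['torque'],s['opening'])
plan(Rvice(3.385,0)@FL,np.array([.4804,.0138,.0576]))
```

```text
[-0.131  0.484  1.86  -0.     0.799  1.196] [0.48025858 0.01375969 0.05917139] [-1.28517777  0.95230125 -3.00439945] [0.12120457 0.14056066 0.00225645] 0.0588989291973773
n 1 dist 0.0016 rot [-0.0001  0.0009  0.0003] tool shift total cm [ 0.01 -0.    0.16]
[0.01, -0.0, 0.16] [-0.0, 0.001, 0.0]
```

servo_tool([
  {"offset": [-0.04, -0.05, 0.08], "rot": [0, 0, 0]},
  {"offset": [-0.03, -0.03, 0.06], "rot": [0, 0, 0]},
  {"offset": [0, 0, 0], "rot": [0, 0, 0]},
])

```text
time_s: 8.9
position: [0.4799, 0.0142, 0.0587]
tool_rot: [0.0, 0.993, 0.122, 0.0]
wrist_force: [-0.5, -0.0, -3.8]
opening: 0.0589
```

Run:
```python
from h import *
s=env.get_state();print(s['qpos'].round(3),s['position'],s['wrist_force'],s['torque'],s['opening'])
plan(Rvice(3.385,0)@FL,np.array([.4800,.0140,.0576]))
f,T=grab('scene');cv2.imwrite('pics/s8.png',cv2.resize(f['img'][150:280,180:360],None,fx=4,fy=4))
```

```text
[-1.300e-01  4.830e-01  1.863e+00 -1.000e-03  7.940e-01  1.198e+00] [0.47988707 0.01416977 0.05868863] [-0.53389359 -0.01507127 -3.77802219] [-0.01378204  0.1716105  -0.01969154] 0.058924214065091365
n 1 dist 0.0011 rot [ 0.0008 -0.0008  0.0003] tool shift total cm [0.01 0.02 0.11]
[0.01, 0.02, 0.11] [0.001, -0.001, 0.0]
```

View pics/s8.png

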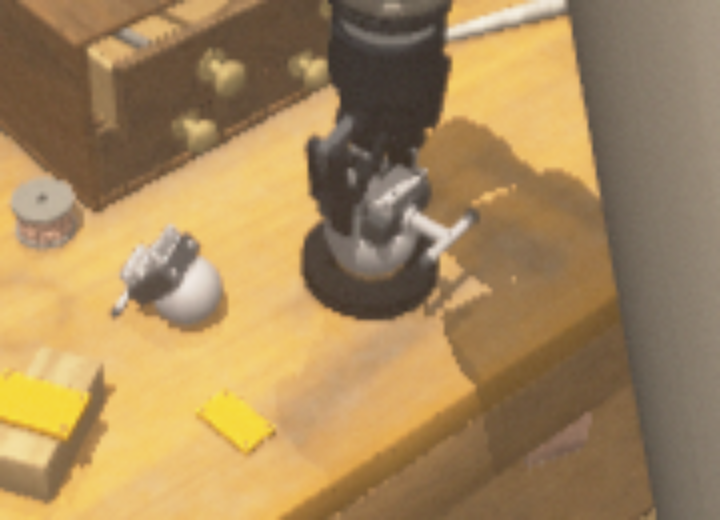

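servo_tool([
  {"offset": [-0.02, 0, 0.08], "rot": [0, 0, 0]},
  {"offset": [-0.02, 0, 0.06], "rot": [0, 0, 0]},
  {"offset": [0, 0, 0], "rot": [0, 0, 0]},
])

```text
time_s: 9.25
position: [0.4799, 0.0142, 0.0586]
tool_rot: [0.001, 0.993, 0.122, 0.001]
wrist_force: [-1.2, 0.2, -2.7]
opening: 0.0587
```

Run:
```python
from h import *
s=env.get_state();print(s['qpos'].round(3),s['position'],s['wrist_force'],s['torque'],s['opening'])
plan(Rvice(3.385,0)@FL,np.array([.4800,.0140,.0576]))
```

```text
[-1.300e-01  4.830e-01  1.865e+00 -1.000e-03  7.920e-01  1.197e+00] [0.47990775 0.01416667 0.058589  ] [-1.19832295  0.22138188 -2.68483367] [ 0.0211563   0.29963196 -0.00286769] 0.05873919233325851
n 1 dist 0.001 rot [ 0.0013 -0.0023  0.0003] tool shift total cm [0.   0.02 0.1 ]
[0.0, 0.02, 0.1] [0.001, -0.002, 0.0]
```

servo_tool([
  {"offset": [-0.06, 0.0, 0.2], "rot": [0.001, -0.002, 0]},
  {"offset": [-0.04, 0, 0.2], "rot": [0, 0, 0]},
  {"offset": [0, 0, 0.1], "rot": [0, 0, 0]},
])

```text
time_s: 9.55
position: [0.48, 0.0142, 0.0583]
tool_rot: [0.001, 0.993, 0.122, 0.002]
wrist_force: [-5.6, -0.5, 7.7]
opening: 0.0593
```

Run:
```python
from h import *
s=env.get_state();print(s['qpos'].round(3),s['position'],s['wrist_force'],s['torque'],s['opening'])
plan(Rvice(3.385,0)@FL,np.array([.4800,.0140,.0576]))
```

```text
[-0.13   0.482  1.866  0.     0.788  1.196] [0.47999391 0.01415945 0.05825429] [-5.5669098  -0.52039396  7.73574478] [-0.09111301  0.87470874 -0.09116767] 0.059348179684808496
n 1 dist 0.0007 rot [ 0.0017 -0.0045  0.0006] tool shift total cm [-0.    0.02  0.07]
[-0.0, 0.02, 0.07] [0.002, -0.005, 0.001]
```

servo_tool([
  {"offset": [-0.05, 0, -0.05], "rot": [0.002, -0.006, 0]},
  {"offset": [0, 0, 0], "rot": [0.001, -0.003, 0]},
])

```text
time_s: 9.75
position: [0.4795, 0.0141, 0.0587]
tool_rot: [-0.0, 0.993, 0.122, -0.002]
wrist_force: [-0.6, -0.8, -5.5]
opening: 0.0589
```

Run:
```python
from h import *
s=env.get_state();print(s['qpos'].round(3),s['position'],s['wrist_force'],s['torque'],s['opening'])
plan(Rvice(3.385,0)@FL,np.array([.4800,.0140,.0576]))
```

```text
[-0.13   0.485  1.86  -0.     0.801  1.197] [0.47954207 0.01413435 0.0586507 ] [-0.60615662 -0.78654943 -5.47156744] [ 0.01976901 -0.02770659 -0.04266596] 0.05887506977927241
n 1 dist 0.0012 rot [-0.0014  0.0043  0.0007] tool shift total cm [0.04 0.02 0.1 ]
[0.04, 0.02, 0.1] [-0.001, 0.004, 0.001]
```

servo_tool([
  {"offset": [0, 0, 0.1], "rot": [-0.001, 0.003, 0]},
  {"offset": [0, 0, 0.03], "rot": [0, 0, 0]},
])

```text
time_s: 9.95
position: [0.4797, 0.0142, 0.058]
tool_rot: [-0.0, 0.993, 0.122, -0.001]
wrist_force: [-4.3, 1.1, 7.0]
opening: 0.0588
```

Run:
```python
from h import *
s=env.get_state();print(s['qpos'].round(3),s['position'],s['wrist_force'],s['torque'],s['opening'])
plan(Rvice(3.385,0)@FL,np.array([.4800,.0140,.0576]))
```

```text
[-0.13   0.485  1.862 -0.     0.796  1.197] [0.47965977 0.01420992 0.05798868] [-4.2815315   1.0884553   7.03615725] [-0.04322131  0.60989556 -0.00559244] 0.0587739810285405
n 1 dist 0.0006 rot [-0.0005  0.0013  0.0006] tool shift total cm [0.03 0.03 0.04]
[0.03, 0.03, 0.04] [-0.0, 0.001, 0.001]
```

servo_tool([
  {"offset": [-0.03, 0.01, -0.02], "rot": [0, 0, 0]},
])

```text
time_s: 10.05
position: [0.4794, 0.0142, 0.0582]
tool_rot: [-0.0, 0.993, 0.122, -0.001]
wrist_force: [-0.8, 1.2, -3.3]
opening: 0.0589
```

servo_tool([
  {"offset": [0, 0, 0], "rot": [0, 0, 0]},
  {"offset": [0, 0, 0], "rot": [0, 0, 0]},
  {"offset": [0, 0, 0], "rot": [0, 0, 0]},
  {"offset": [0, 0, 0], "rot": [0, 0, 0]},
  {"offset": [0, 0, 0], "rot": [0, 0, 0]},
], claw=1)

```text
time_s: 10.55
position: [0.4812, 0.0137, 0.0583]
tool_rot: [0.0, 0.993, 0.122, 0.001]
wrist_force: [0.7, 0.5, -0.7]
opening: 0.0855
```

```bash
cat >> fitv.py <<'E'
def seefit(name='wrist',png=None,b0=(.479,.014,.044),yaw=3.385,j=.003):
    s=env.get_state();f,T=grab(name)
    if png: cv2.imwrite(png,f['img'])
    W=cloud(f,T);b0=np.array(b0)
    d=np.hypot(W[...,0]-b0[0],W[...,1]-b0[1])
    P=W[(d<.075)&(W[...,2]>b0[2]-.012)&(W[...,2]<b0[2]+.062)]
    r=fit(P,np.array([*b0,yaw,0,0,j]));x=r.x
    print('vice',x.round(4),np.degrees(x[3:6]).round(2),'med',np.median(abs(r.fun)).round(2),(abs(r.fun)<2).mean().round(2),len(P))
    return x,f,T,W
E
python3 - <<'E'
from fitv import *
s=env.get_state();print(s['qpos'].round(3),s['position'],s['wrist_force'],s['opening'])
seefit(png='pics/w9.png')
E
```

```text
[-0.131  0.485  1.861  0.     0.793  1.196] [0.48124062 0.01368189 0.05825581] [ 0.74899507  0.45275781 -0.65850356] 0.08550346443909447
vice [4.7880e-01 1.4000e-02 4.4100e-02 3.3707e+00 1.0000e-04 2.5800e-02
 3.3000e-03] [193.13   0.     1.48] med 0.5 0.79 27119
```

View pics/w9.png

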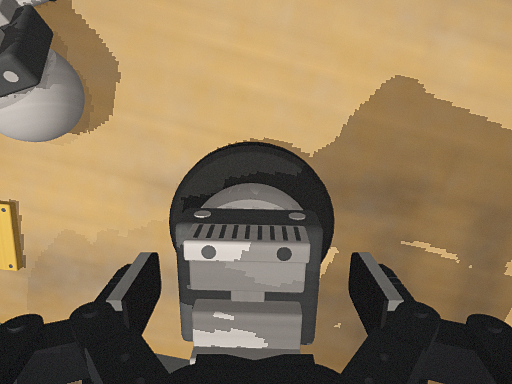

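servo_tool([
  {"offset": [0, 0, -1.5], "rot": [0, 0, 0]},
  {"offset": [0, 0, -3], "rot": [0, 0, 0]},
  {"offset": [0, 0, -4], "rot": [0, 0, 0]},
  {"offset": [-2, 0, -4], "rot": [0, 0, 0]},
  {"offset": [-4, 0, -2], "rot": [0, 0, 0]},
  {"offset": [-2, 0, 0], "rot": [0, 0, 0]},
  {"offset": [0, 0, 0], "rot": [0, 0, 0]},
])

```text
time_s: 11.3
position: [0.4013, -0.0062, 0.2085]
tool_rot: [0.001, 0.993, 0.122, 0.001]
wrist_force: [0.4, 0.5, -0.6]
opening: 0.0853
```

Run:
```python
from fitv import *
s=env.get_state();print(s['qpos'].round(3),s['position'],s['wrist_force'],s['opening'])
x,f,T,W=seefit(png='pics/w10.png')
Rm=R.from_euler('ZYX',x[3:6]).as_matrix()
L=(W-x[:3])@Rm*1000
for nm,m in [('top',(abs(L[...,0])<29)&(abs(L[...,1])<30)&(abs(L[...,1])>23.5)&(L[...,2]>30)&(L[...,2]<50)),('stepF',(L[...,0]<-9)&(L[...,0]>-21)&(abs(L[...,1])<20)&(abs(L[...,2]-50)<4)),('stepS',(L[...,0]>9)&(L[...,0]<17)&(abs(L[...,1])<20)&(abs(L[...,2]-50)<4)),('lips',(abs(L[...,1])<20)&(abs(L[...,2]-57)<3))]:
    P=W[m]
    if len(P)<50: print(nm,len(P));continue
    A=np.c_[P[:,:2]-P[:,:2].mean(0),np.ones(len(P))];c=np.linalg.lstsq(A,P[:,2],rcond=None)[0]
    print(nm,len(P),'slope deg',np.degrees(c[:2]).round(2),c[2].round(4))
for k in ['plate_mid','wood_block']:
    for r in spotter.spot_point(k,f)[:3]: print(k,round(r['conf'],2),tw(T,r['xyz']).round(4), proj(f,T,tw(T,r['xyz'])).round())
```

```text
[-2.070e-01  1.360e-01  1.870e+00 -1.000e-03  1.133e+00  1.120e+00] [ 0.40125819 -0.00623315  0.20854865] [ 0.40236092  0.48924283 -0.56564864] 0.0853075128744455
vice [ 4.7790e-01  1.3400e-02  4.4200e-02  3.3684e+00 -2.5000e-03  2.3600e-02
  3.5000e-03] [ 1.9299e+02 -1.4000e-01  1.3500e+00] med 0.55 0.97 7448
top 1154 slope deg [ 0.54 -1.26] 0.0837
stepF 927 slope deg [ 0.45 -1.26] 0.0942
stepS 562 slope deg [ 0.35 -1.25] 0.0942
lips 1282 slope deg [ 0.3  -1.36] 0.101
plate_mid 0.59 [0.4218 0.1741 0.0046] [ 88. 105.]
plate_mid 0.42 [0.4811 0.0172 0.072 ] [249.  84.]
```

View pics/w10.png

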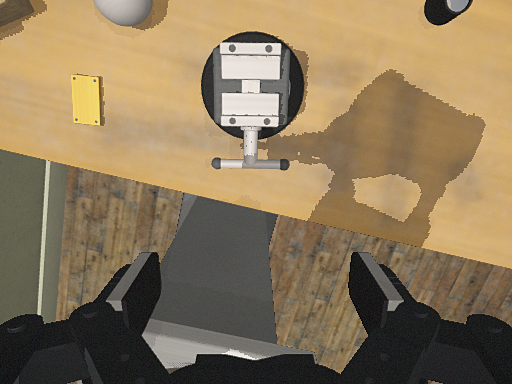

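Run:
```python
from fitv import *
f,T=grab('wrist');W=cloud(f,T)
m=(abs(W[...,2])<.004)&(W[...,0]>.36)&(abs(W[...,1]-.014)<.2)
for k in range(3):
    P=W[m];A=np.c_[P[:,:2]-[.478,.014],np.ones(len(P))];c=np.linalg.lstsq(A,P[:,2],rcond=None)[0]
    print(len(P),np.degrees(c[:2]).round(2),c[2].round(4))
    m&=abs((W[...,:2]-[.478,.014])@c[:2]+c[2]-W[...,2])<.0015
# ring top
d=np.hypot(W[...,0]-.479,W[...,1]-.014);m=(d>.037)&(d<.047)&(abs(W[...,2]-.022)<.003)
P=W[m];A=np.c_[P[:,:2]-[.478,.014],np.ones(len(P))];c=np.linalg.lstsq(A,P[:,2],rcond=None)[0];print('ring',len(P),np.degrees(c[:2]).round(2),c[2])
f,T=grab('top');W=cloud(f,T)
x=np.array([.479,.014,.044]);Rm=Rvice(3.37,0);L=(W-x)@Rm*1000
m=(abs(L[...,0])<34)&(abs(L[...,1])<34)&(L[...,2]>30)&(L[...,2]<65);P=W[m];print(len(P))
r=fit(P,np.array([*x,3.37,0,0,.003]));print(r.x.round(4),np.degrees(r.x[3:6]).round(2))
for nm,m in [('step',(abs(L[...,0])<17)&(abs(L[...,0])>9)&(abs(L[...,1])<20)&(abs(L[...,2]-50)<5)),('bench',(abs(W[...,2])<.004)&(abs(L[...,0])<150)&(abs(L[...,1])<150))]:
    P=W[m];A=np.c_[P[:,:2]-P[:,:2].mean(0),np.ones(len(P))];c=np.linalg.lstsq(A,P[:,2],rcond=None)[0];print(nm,len(P),np.degrees(c[:2]).round(2),c[2])
```

```text
64675 [ 0.06 -0.06] 0.0008
61401 [ 0.06 -0.06] 0.0008
61384 [ 0.06 -0.06] 0.0008
ring 1488 [ 0.06 -0.12] 0.02276894107284863
19
[ 4.7800e-01  1.4900e-02  4.6800e-02  3.4051e+00 -3.8400e-02  1.5500e-02
  3.0000e-03] [195.1   -2.2    0.89]
step 0 [0. 0.] 0.0
bench 4483 [0.05 0.01] 0.0006413119615127191<stdin>:16: RuntimeWarning: Mean of empty slice.
  ret = um.true_divide(
```

Run:
```python
from fitv import *
plan(Rvice(3.385,0)@FL,np.array([.44,.275,.21]),7)
```

```text
n 7 dist 0.2833 rot [ 0.0005 -0.      0.0021] tool shift total cm [ 10.37 -26.36  -0.29]
[1.48, -3.77, -0.04] [0.0, -0.0, 0.0]
[1.48, -3.77, -0.04] [0.0, -0.0, 0.0]
[1.48, -3.77, -0.04] [0.0, -0.0, 0.0]
[1.48, -3.77, -0.04] [0.0, -0.0, 0.0]
[1.48, -3.77, -0.04] [0.0, -0.0, 0.0]
[1.48, -3.77, -0.04] [0.0, -0.0, 0.0]
[1.47, -3.77, -0.04] [0.0, -0.0, 0.0]
```

servo_tool([
  {"offset": [1.48, -3.77, 0], "rot": [0, 0, 0]},
  {"offset": [1.48, -3.77, 0], "rot": [0, 0, 0]},
  {"offset": [1.48, -3.77, 0], "rot": [0, 0, 0]},
  {"offset": [1.48, -3.77, 0], "rot": [0, 0, 0]},
  {"offset": [1.48, -3.77, 0], "rot": [0, 0, 0]},
  {"offset": [1.48, -3.77, 0], "rot": [0, 0, 0]},
  {"offset": [1.48, -3.77, 0], "rot": [0, 0, 0]},
  {"offset": [0, 0, 0], "rot": [0, 0, 0]},
  {"offset": [0, 0, 0], "rot": [0, 0, 0]},
])

```text
time_s: 12.45
position: [0.4457, 0.289, 0.1983]
tool_rot: [0.001, 0.993, 0.122, -0.005]
wrist_force: [-0.5, -0.1, -0.6]
opening: 0.0855
```

Run:
```python
from fitv import *
s=env.get_state();print(s['qpos'].round(3),s['position'],s['wrist_force'],s['opening'])
f,T=grab('wrist');cv2.imwrite('pics/w11.png',f['img']);W=cloud(f,T)
for r in spotter.spot_point('plate_mid',f)[:2]: print(round(r['conf'],2),tw(T,r['xyz']).round(4), proj(f,T,tw(T,r['xyz'])).round())
for r in spotter.silhouettes('plate',f)[:2]:
    m=r['mask'];P=W[m];z=np.median(P[:,2]);P=P[abs(P[:,2]-z)<.003];print(r['conf'],m.sum(),z)
    rc=cv2.minAreaRect((P[:,:2]*1000).astype(np.float32));print(rc)
m=(abs(W[...,2]-.048)<.003)&(abs(W[...,0]-.49)<.1)&(abs(W[...,1]-.29)<.1)&(f['img'][...,0]<90)
P=W[m];print(len(P),cv2.minAreaRect((P[:,:2]*1000).astype(np.float32)),P.mean(0))
np.savez('w11.npz',W=W)
```

```text
[4.300e-01 3.880e-01 1.550e+00 1.000e-03 1.214e+00 1.757e+00] [0.44574838 0.28896817 0.19829935] [-0.50669016 -0.06409955 -0.64007811] 0.08553837700667356
0.85 [0.4857 0.2909 0.0405] [261. 133.]
0.84 [0.4248 0.1768 0.0035] [347. 207.]
0.97 1144 nan
((0.0, 0.0), (0.0, 0.0), 0.0)
0.73 2712 nan
((0.0, 0.0), (0.0, 0.0), 0.0)
920 ((488.1730041503906, 288.39190673828125), (61.978538513183594, 35.99797439575195), 32.79914093017578) [0.47478655 0.28037309 0.04865159]
```

View pics/w11.png

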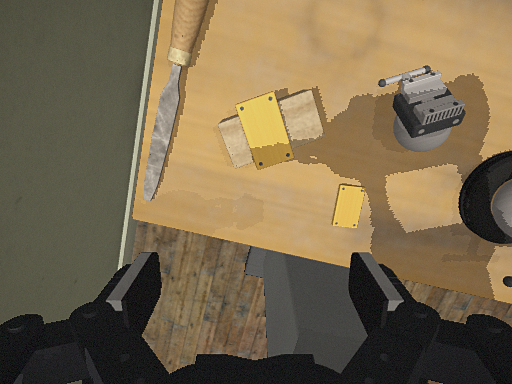

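```bash
cat >> h.py <<'E'
def Rdown(az):
    a=np.radians(az);x=np.array([np.cos(a),np.sin(a),0]);z=np.array([0,0,-1.]);return np.stack([x,np.cross(z,x),z],1)
E
python3 - <<'E'
from h import *
plan(Rdown(122.8),np.array([.4882,.2884,.12]),14)
E
```

```text
n 14 dist 0.0897 rot [-0.0082  0.0074 -1.902 ] tool shift total cm [4.21 0.9  7.87]
[0.3, 0.06, 0.56] [-0.001, 0.001, -0.136]
[0.29, 0.1, 0.56] [-0.001, 0.001, -0.136]
[0.27, 0.14, 0.56] [-0.001, 0.001, -0.136]
[0.25, 0.18, 0.56] [-0.001, 0.001, -0.136]
[0.22, 0.21, 0.56] [-0.001, 0.001, -0.136]
[0.19, 0.24, 0.56] [-0.001, 0.001, -0.136]
[0.16, 0.26, 0.56] [-0.001, 0.001, -0.136]
[0.12, 0.28, 0.56] [-0.001, 0.001, -0.136]
[0.08, 0.29, 0.56] [-0.001, 0.001, -0.136]
[0.04, 0.3, 0.56] [-0.001, 0.001, -0.136]
[-0.0, 0.3, 0.56] [-0.001, 0.001, -0.136]
[-0.04, 0.3, 0.56] [-0.001, 0.001, -0.136]
[-0.08, 0.29, 0.56] [-0.001, 0.001, -0.136]
[-0.12, 0.28, 0.57] [-0.001, 0.001, -0.136]
```

servo_tool([
  {"offset": [0.3, 0.06, 0.56], "rot": [0, 0, -0.14]},
  {"offset": [0.29, 0.1, 0.56], "rot": [0, 0, -0.14]},
  {"offset": [0.27, 0.14, 0.56], "rot": [0, 0, -0.14]},
  {"offset": [0.25, 0.18, 0.56], "rot": [0, 0, -0.14]},
  {"offset": [0.22, 0.21, 0.56], "rot": [0, 0, -0.14]},
  {"offset": [0.19, 0.24, 0.56], "rot": [0, 0, -0.14]},
  {"offset": [0.16, 0.26, 0.56], "rot": [0, 0, -0.14]},
  {"offset": [0.12, 0.28, 0.56], "rot": [0, 0, -0.14]},
  {"offset": [0.08, 0.29, 0.56], "rot": [0, 0, -0.14]},
  {"offset": [0.04, 0.3, 0.56], "rot": [0, 0, -0.14]},
  {"offset": [0, 0.3, 0.56], "rot": [0, 0, -0.14]},
  {"offset": [0, 0, 0], "rot": [0, 0, 0]},
])

```text
time_s: 13.8
position: [0.4834, 0.2734, 0.1381]
tool_rot: [-0.001, 0.613, 0.79, -0.004]
wrist_force: [-0.2, -0.7, -0.2]
opening: 0.0852
```

Run:
```python
from h import *
s=env.get_state();print(s['qpos'].round(3),s['position'],s['wrist_force'],s['opening'])
plan(Rdown(122.8),np.array([.4882,.2884,.12]))
```

```text
[ 0.378  0.49   1.565 -0.002  1.094  0.129] [0.48339965 0.27342984 0.13813902] [-0.17694225 -0.66666914 -0.19401069] 0.08524972690133506
n 3 dist 0.024 rot [-0.0078  0.0016 -0.3223] tool shift total cm [1.34 0.85 1.8 ]
[0.45, 0.28, 0.6] [-0.003, 0.001, -0.107]
[0.41, 0.33, 0.6] [-0.003, 0.001, -0.107]
[0.37, 0.37, 0.6] [-0.003, 0.001, -0.107]
```

servo_tool([
  {"offset": [0.45, 0.28, 0.6], "rot": [-0.003, 0, -0.11]},
  {"offset": [0.41, 0.33, 0.6], "rot": [-0.003, 0, -0.11]},
  {"offset": [0.37, 0.37, 0.6], "rot": [-0.003, 0, -0.11]},
  {"offset": [0, 0, 0], "rot": [0, 0, 0]},
  {"offset": [0, 0, 0], "rot": [0, 0, 0]},
])

```text
time_s: 14.3
position: [0.4895, 0.2843, 0.1221]
tool_rot: [0.002, 0.482, 0.876, 0.001]
wrist_force: [0.1, -0.2, 0.0]
opening: 0.0856
```

Run:
```python
from h import *
s=env.get_state();print(s['qpos'].round(3),s['position'],s['wrist_force'],s['opening'])
f,T=grab('wrist');cv2.imwrite('pics/w12.png',f['img']);W=cloud(f,T)
m=(abs(W[...,2]-.048)<.003)&(abs(W[...,0]-.49)<.06)&(abs(W[...,1]-.29)<.06)&(f['img'][...,0]<90)
P=W[m];rc=cv2.minAreaRect((P[:,:2]*1000).astype(np.float32));print(len(P),rc,np.median(P[:,2]))
c=np.array(rc[0])/1000
plan(Rdown(122.8),np.array([*c,.08]))
```

```text
[ 0.392  0.521  1.562 -0.002  1.056 -0.171] [0.48953494 0.28433553 0.12205174] [ 0.10133284 -0.2309848   0.02766456] 0.0855642922243608
4316 ((487.86553955078125, 288.65509033203125), (62.148834228515625, 36.53443145751953), 33.11670684814453) 0.0488321730709967
n 1 dist 0.0423 rot [ 0.0028  0.0026 -0.0081] tool shift total cm [0.46 0.08 4.21]
[0.46, 0.08, 4.21] [0.003, 0.003, -0.008]
```

View pics/w12.png

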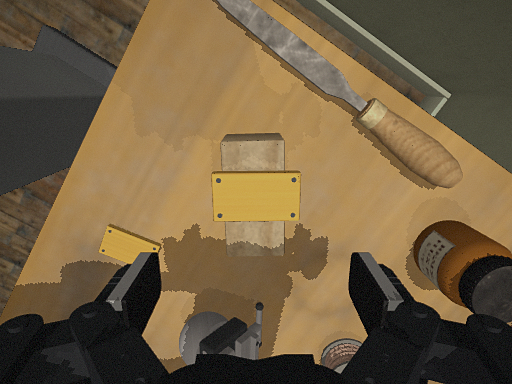

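servo_tool([
  {"offset": [0.46, 0.08, 1.5], "rot": [0.003, 0.003, -0.01]},
  {"offset": [0, 0, 2.5], "rot": [0, 0, 0]},
  {"offset": [0, 0, 1.5], "rot": [0, 0, 0]},
  {"offset": [0, 0, 0], "rot": [0, 0, 0]},
  {"offset": [0, 0, 0], "rot": [0, 0, 0]},
])

```text
time_s: 14.85
position: [0.4876, 0.2886, 0.0645]
tool_rot: [-0.0, 0.482, 0.876, 0.001]
wrist_force: [0.7, -0.3, 0.5]
opening: 0.0857
```

Run:
```python
from h import *
s=env.get_state();print(s['qpos'].round(3),s['position'],s['wrist_force'],s['opening'])
plan(Rdown(123),np.array([.4879,.2887,.029]),3)
```

```text
[ 3.990e-01  5.960e-01  1.614e+00  1.000e-03  9.310e-01 -1.670e-01] [0.48757704 0.28862889 0.06451141] [ 0.69219226 -0.34153735  0.54454129] 0.08567498524192474
n 3 dist 0.0355 rot [ 0.0008 -0.0008 -0.0111] tool shift total cm [-0.01  0.03  3.55]
[-0.0, 0.01, 1.18] [0.0, -0.0, -0.004]
[-0.0, 0.01, 1.18] [0.0, -0.0, -0.004]
[-0.0, 0.01, 1.18] [0.0, -0.0, -0.004]
```

servo_tool([
  {"offset": [0, 0.01, 1.3], "rot": [0, 0, -0.006]},
  {"offset": [0, 0.01, 1.2], "rot": [0, 0, -0.006]},
  {"offset": [0, 0.01, 1.0], "rot": [0, 0, 0]},
  {"offset": [0, 0, 0], "rot": [0, 0, 0]},
  {"offset": [0, 0, 0], "rot": [0, 0, 0]},
])

```text
time_s: 15.35
position: [0.4884, 0.2892, 0.0275]
tool_rot: [0.0, 0.477, 0.879, 0.001]
wrist_force: [0.6, 0.4, -0.2]
opening: 0.0853
```

Run:
```python
from h import *
s=env.get_state();print(s['qpos'].round(3),s['position'],s['wrist_force'],s['opening'])
plan(Rdown(123),np.array([.4879,.2887,.029]),1)
```

```text
[ 3.990e-01  6.500e-01  1.639e+00  1.000e-03  8.500e-01 -1.790e-01] [0.4884396  0.28921126 0.02745649] [ 0.6063774   0.43098574 -0.18103677] 0.0852973551768175
n 1 dist 0.0017 rot [ 0.0026 -0.0006  0.0007] tool shift total cm [-0.01 -0.07 -0.15]
[-0.01, -0.07, -0.15] [0.003, -0.001, 0.001]
```

servo_tool([
  {"offset": [0, -0.07, -0.15], "rot": [0.003, 0, 0]},
  {"offset": [0, 0, 0], "rot": [0, 0, 0]},
])

```text
time_s: 15.55
position: [0.4881, 0.2889, 0.0294]
tool_rot: [-0.0, 0.477, 0.879, 0.0]
wrist_force: [-0.3, -0.1, 0.5]
opening: 0.086
```

servo_tool([
  {"offset": [0, 0, 0], "rot": [0, 0, 0]},
  {"offset": [0, 0, 0], "rot": [0, 0, 0]},
  {"offset": [0, 0, 0], "rot": [0, 0, 0]},
  {"offset": [0, 0, 0], "rot": [0, 0, 0]},
  {"offset": [0, 0, 0], "rot": [0, 0, 0]},
  {"offset": [0, 0, 0], "rot": [0, 0, 0]},
], claw=0)

```text
time_s: 16.15
position: [0.4886, 0.2891, 0.0308]
tool_rot: [0.0, 0.477, 0.879, 0.001]
wrist_force: [-0.2, -0.3, -1.3]
opening: 0.06
```

servo_tool([
  {"offset": [0, 0, -0.6], "rot": [0, 0, 0]},
  {"offset": [0, 0, -2.5], "rot": [0, 0, 0]},
  {"offset": [0, 0, -3.5], "rot": [0, 0, 0]},
  {"offset": [0, 0, -3], "rot": [0, 0, 0]},
  {"offset": [0, 0, 0], "rot": [0, 0, 0]},
])

```text
time_s: 16.65
position: [0.4876, 0.2887, 0.1299]
tool_rot: [-0.001, 0.477, 0.879, -0.001]
wrist_force: [1.5, 0.5, -1.3]
opening: 0.0603
```

Run:
```python
from h import *
s=env.get_state();print(s['qpos'].round(3),s['position'],s['wrist_force'],s['opening'])
f,T=grab('wrist');cv2.imwrite('pics/w13.png',f['img']);W=cloud(f,T)
Rt=rot(s['tool_rot']);L=(W-s['position'])@Rt*1000  # tool frame mm
yel=(f['img'][...,0]<110)&(f['img'][...,2].astype(int)-f['img'][...,0]>60)&(np.abs(L[...,2])<60)&(abs(L[...,1])<40)&(abs(L[...,0])<40)
P=L[yel];print(len(P),P.min(0),P.max(0),np.median(P,0))
A=np.c_[P[:,:2],np.ones(len(P))];c=np.linalg.lstsq(A,P[:,2],rcond=None)[0];print('plate slope tool',np.degrees(c[:2]),c[2])
rc=cv2.minAreaRect(P[:,:2].astype(np.float32));print(rc)
# finger tips: points near |y|~31..45
q=(abs(abs(L[...,1])-36)<8)&(abs(L[...,0])<14)&(abs(L[...,2])<40)&~yel
print('finger z max',np.nanpercentile(L[q][:,2],[90,99,100]) if q.sum() else None,q.sum())
np.savez('w13.npz',L=L,i=f['img'])
```

```text
[ 3.990e-01  5.150e-01  1.547e+00  1.000e-03  1.081e+00 -1.780e-01] [0.48757631 0.28865063 0.12988127] [ 1.54002986  0.54039642 -1.33310309] 0.060290370766070266
10573 [-18.00579856 -36.84521979 -20.34757402] [19.0620489  30.6787174  -9.81919437] [  3.10878251  -0.49940535 -18.11492757]
plate slope tool [ 2.37897387 -0.01184232] -17.969620093965386
((0.4853973388671875, -3.1131973266601562), (37.067413330078125, 67.51182556152344), 0.1386006772518158)
finger z max [-18.08144133 -11.78584139  -8.91161994] 3190
```

View pics/w13.png

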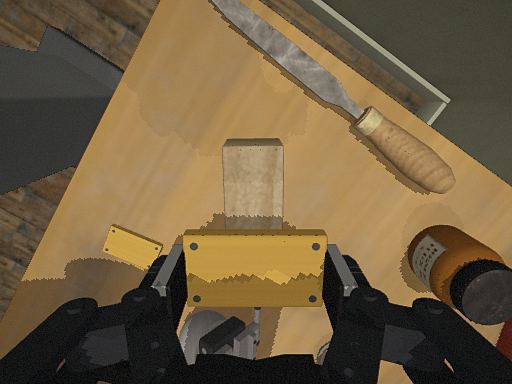

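Run:
```python
from fitv import *
d=np.load('w13.npz');L=d['L'];im=d['i']
m=(im[...,0]<110)&(im[...,2].astype(int)-im[...,0]>60)&(abs(L[...,2]+18)<2.5)&(abs(L[...,1])<29)&(abs(L[...,0])<17)
for k in range(3):
    P=L[m];A=np.c_[P[:,:2],np.ones(len(P))];c=np.linalg.lstsq(A,P[:,2],rcond=None)[0];print(len(P),np.degrees(c[:2]),c[2],P[:,0].min(),P[:,0].max())
    m&=abs(L[...,:2]@c[:2]+c[2]-L[...,2])<.6
v=np.array([.4783,.0137,.0441]);Rm=R.from_euler('ZYX',[3.37,0,.023]).as_matrix();seat=v+Rm@[0,0,.05];print('seat',seat)
plan(Rdown(193),np.array([*seat[:2],.17]),11)
```

```text
8821 [ 0.01678128 -0.02792428] -18.193285718660682 -16.99873182794014 16.998158232350605
6355 [ 0.01066695 -0.02046388] -18.19236046570059 -16.99873182794014 16.998158232350605
6349 [ 0.01028673 -0.01816092] -18.19198361827742 -16.99873182794014 16.998158232350605
seat [0.47803963 0.01482003 0.09408678]
n 11 dist 0.2767 rot [-0.0034 -0.004  -1.2211] tool shift total cm [-22.45 -15.64  -4.16]
[-2.04, -1.42, -0.38] [-0.0, -0.0, -0.111]
[-1.87, -1.64, -0.38] [-0.0, -0.0, -0.111]
[-1.68, -1.84, -0.38] [-0.0, -0.0, -0.111]
[-1.46, -2.01, -0.38] [-0.0, -0.0, -0.111]
[-1.23, -2.16, -0.38] [-0.0, -0.0, -0.111]
[-0.99, -2.28, -0.38] [-0.0, -0.0, -0.111]
[-0.73, -2.38, -0.38] [-0.0, -0.0, -0.111]
[-0.46, -2.44, -0.38] [-0.0, -0.0, -0.111]
[-0.19, -2.48, -0.38] [-0.0, -0.0, -0.111]
[0.09, -2.49, -0.38] [-0.0, -0.0, -0.111]
[0.36, -2.46, -0.38] [-0.0, -0.0, -0.111]
```

servo_tool([
  {"offset": [-2.04, -1.42, -0.38], "rot": [0, 0, -0.115]},
  {"offset": [-1.87, -1.64, -0.38], "rot": [0, 0, -0.115]},
  {"offset": [-1.68, -1.84, -0.38], "rot": [0, 0, -0.115]},
  {"offset": [-1.46, -2.01, -0.38], "rot": [0, 0, -0.115]},
  {"offset": [-1.23, -2.16, -0.38], "rot": [0, 0, -0.115]},
  {"offset": [-0.99, -2.28, -0.38], "rot": [0, 0, -0.115]},
  {"offset": [-0.73, -2.38, -0.38], "rot": [0, 0, -0.115]},
  {"offset": [-0.46, -2.44, -0.38], "rot": [0, 0, -0.115]},
  {"offset": [-0.19, -2.48, -0.38], "rot": [0, 0, -0.115]},
  {"offset": [0, -2, 0], "rot": [0, 0, -0.115]},
  {"offset": [0, 0, 0], "rot": [0, 0, 0]},
])

```text
time_s: 17.8
position: [0.4805, 0.0351, 0.1514]
tool_rot: [-0.014, -0.103, 0.995, -0.001]
wrist_force: [-1.0, 0.4, -1.4]
opening: 0.0602
```

Run:
```python
from h import *
s=env.get_state();print(s['qpos'].round(3),s['position'],s['wrist_force'],s['opening'])
plan(Rdown(193),np.array([.478,.0148,.17]))
```

```text
[-0.082  0.363  1.735 -0.007  1.071 -1.855] [0.48047519 0.03510245 0.15139183] [-0.9675805   0.44067082 -1.37892134] 0.060166622118366056
n 1 dist 0.0277 rot [ 0.0019 -0.0279 -0.021 ] tool shift total cm [ 0.71 -1.93 -1.84]
[0.71, -1.93, -1.84] [0.002, -0.028, -0.021]
```

servo_tool([
  {"offset": [0.35, -0.95, 0], "rot": [0.001, -0.014, -0.012]},
  {"offset": [0.35, -0.95, 0], "rot": [0.001, -0.014, -0.01]},
  {"offset": [0, 0, 0], "rot": [0, 0, 0]},
  {"offset": [0, 0, 0], "rot": [0, 0, 0]},
])

```text
time_s: 18.2
position: [0.4752, 0.0163, 0.148]
tool_rot: [-0.003, -0.11, 0.994, 0.001]
wrist_force: [1.1, 0.7, -1.4]
opening: 0.0606
```

Run:
```python
from h import *
s=env.get_state();print(s['qpos'].round(3),s['position'],s['wrist_force'],s['opening'])
plan(Rdown(193),np.array([.478,.0148,.12]))
f,T=grab('wrist');cv2.imwrite('pics/w14.png',f['img'])
```

```text
[-0.128  0.346  1.773  0.002  1.029 -1.919] [0.47516842 0.01630281 0.1480051 ] [ 1.1048647   0.69301922 -1.38412345] 0.06055202193769708
n 1 dist 0.0282 rot [ 0.0037 -0.0059 -0.0074] tool shift total cm [-0.26 -0.22  2.8 ]
[-0.26, -0.22, 2.8] [0.004, -0.006, -0.007]
```

View pics/w14.png

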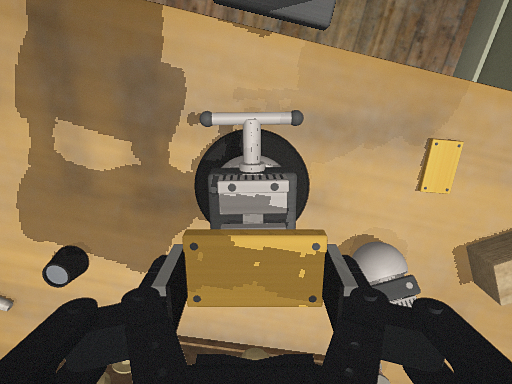

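Run:
```python
from fitv import *
s=env.get_state();f,T=grab('wrist');W=cloud(f,T)
Rt=rot(s['tool_rot']);L=(W-s['position'])@Rt*1000
m=(L[...,2]>10)&(W[...,2]>.034)&(np.hypot(W[...,0]-.478,W[...,1]-.014)<.085)
P=W[m];print(len(P))
best=None
for x0 in ([.478,.0137,.0441,3.37,0,.023,.0033],[.478,.0137,.0441,3.37,0,0.0,.003]):
    r=fit(P,np.array(x0));x=r.x;print(x.round(4),np.degrees(x[3:6]).round(2),np.median(abs(r.fun)),(abs(r.fun)<2).mean())
Rm=R.from_euler('ZYX',x[3:6]).as_matrix();seat=x[:3]+Rm@[0,0,.05]
# plate in world
y=(abs(L[...,2]+18.2)<1.0)&(abs(L[...,1])<34)&(abs(L[...,0])<22)&(f['img'][...,2].astype(int)-f['img'][...,0]>60)&(f['img'][...,0]<110)
Q=L[y];print('plate tool x',Q[:,0].min(),Q[:,0].max(),np.percentile(Q[:,0],[.5,99.5]),'y',np.percentile(Q[:,1],[.5,99.5]))
pc=s['position']+Rt@np.array([0.0005,0,-.0142]);print('plate ctr in vice mm',(Rm.T@(pc-seat)*1000).round(2),'seat',seat)
```

```text
7758
[4.7840e-01 1.3900e-02 4.4400e-02 3.3698e+00 4.0000e-03 2.5800e-02
 2.3000e-03] [193.07   0.23   1.48] 0.5948958798856462 0.9443155452436195
[4.7840e-01 1.3900e-02 4.4400e-02 3.3697e+00 4.0000e-03 2.5800e-02
 2.3000e-03] [193.07   0.23   1.48] 0.5940580101458224 0.9443155452436195
plate tool x -16.85291518924315 19.65920264644454 [-16.30895172  19.11212985] y [-30.95073847  28.99531086]
plate ctr in vice mm [ 2.56 -0.11 67.84] seat [0.47793221 0.01509677 0.09439883]
```

Run:
```python
from h import *
plan(Rdown(193),np.array([.4804,.0156,.112]))
```

```text
n 1 dist 0.0365 rot [ 0.0034 -0.0056 -0.006 ] tool shift total cm [-0.49 -0.2   3.61]
[-0.49, -0.2, 3.61] [0.003, -0.006, -0.006]
```

servo_tool([
  {"offset": [-0.3, -0.1, 0.5], "rot": [0.003, -0.006, -0.006]},
  {"offset": [-0.2, -0.1, 1.2], "rot": [0, 0, 0]},
  {"offset": [0, 0, 1.2], "rot": [0, 0, 0]},
  {"offset": [0, 0, 0], "rot": [0, 0, 0]},
  {"offset": [0, 0, 0], "rot": [0, 0, 0]},
])

```text
time_s: 18.8
position: [0.4815, 0.0173, 0.1158]
tool_rot: [0.0, -0.114, 0.993, 0.0]
wrist_force: [0.3, 0.2, -0.3]
opening: 0.0602
```

Run:
```python
from h import *
s=env.get_state();print(s['qpos'].round(3),s['position'],s['wrist_force'],s['opening'])
plan(Rdown(193),np.array([.4804,.0156,.095]))
```

```text
[-1.240e-01  3.970e-01  1.801e+00  1.000e-03  9.440e-01 -1.923e+00] [0.48147623 0.01732092 0.11584988] [ 0.29575258  0.16210468 -0.30634543] 0.060207131194184874
n 1 dist 0.0209 rot [0.0007 0.0001 0.0015] tool shift total cm [ 0.14 -0.14  2.08]
[0.14, -0.14, 2.08] [0.001, 0.0, 0.002]
```

servo_tool([
  {"offset": [0.14, -0.14, 0.7], "rot": [0, 0, 0]},
  {"offset": [0, 0, 0.7], "rot": [0, 0, 0]},
  {"offset": [0, 0, 0.6], "rot": [0, 0, 0]},
  {"offset": [0, 0, 0], "rot": [0, 0, 0]},
  {"offset": [0, 0, 0], "rot": [0, 0, 0]},
])

```text
time_s: 19.3
position: [0.4807, 0.0155, 0.0943]
tool_rot: [0.0, -0.114, 0.993, 0.0]
wrist_force: [0.8, -0.4, -0.7]
opening: 0.0603
```

Run:
```python
from fitv import *
s=env.get_state();print(s['qpos'].round(3),s['position'],s['wrist_force'],s['opening'])
f,T=grab('wrist');W=cloud(f,T);cv2.imwrite('pics/w15.png',f['img'])
Rt=rot(s['tool_rot']);L=(W-s['position'])@Rt*1000
m=(L[...,2]>-7)&(W[...,2]>.034)&(np.hypot(W[...,0]-.478,W[...,1]-.014)<.085)
P=W[m]
r=fit(P,np.array([.478,.0137,.0441,3.37,0,.023,.003]));x=r.x;print(len(P),x.round(4),np.degrees(x[3:6]).round(2),np.median(abs(r.fun)),(abs(r.fun)<2).mean())
plan(Rdown(193),np.array([.4804,.0156,.084]))
```

```text
[-1.280e-01  4.270e-01  1.827e+00  1.000e-03  8.870e-01 -1.927e+00] [0.48065352 0.01547631 0.09431414] [ 0.75237357 -0.41899943 -0.72638743] 0.06029115112631593
9624 [ 4.7870e-01  1.4000e-02  4.4100e-02  3.3699e+00 -4.5000e-03  2.4900e-02
  1.3000e-03] [193.08  -0.26   1.43] 0.4336560857591216 0.9603075644222776
n 1 dist 0.0104 rot [0.0005 0.0006 0.0014] tool shift total cm [0.02 0.01 1.04]
[0.02, 0.01, 1.04] [0.0, 0.001, 0.001]
```

View pics/w15.png

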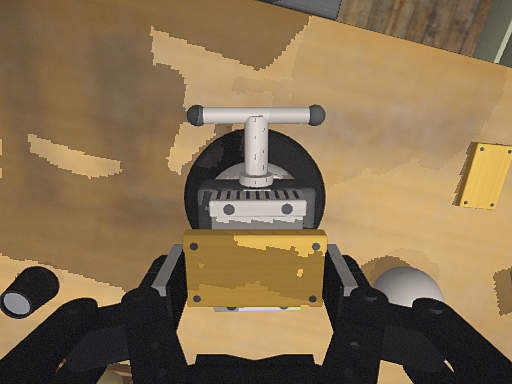

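servo_tool([
  {"offset": [0, 0, 0.4], "rot": [0, 0, 0]},
  {"offset": [0, 0, 0.35], "rot": [0, 0, 0]},
  {"offset": [0, 0, 0], "rot": [0, 0, 0]},
  {"offset": [0, 0, 0], "rot": [0, 0, 0]},
])

```text
time_s: 19.75
position: [0.481, 0.0155, 0.0867]
tool_rot: [0.001, -0.114, 0.993, 0.0]
wrist_force: [0.4, -0.1, -1.1]
opening: 0.06
```

Run:
```python
from fitv import *
s=env.get_state();print(s['position'],s['wrist_force'],s['torque'],s['opening'])
plan(Rdown(193),np.array([.4804,.0156,.084]))
```

```text
[0.48101241 0.0154756  0.08669812] [ 0.36983138 -0.06285318 -1.08294676] [-0.02473808 -0.02139453  0.00366662] 0.059965907704759465
n 1 dist 0.0028 rot [0.0001 0.0017 0.0014] tool shift total cm [0.06 0.03 0.27]
[0.06, 0.03, 0.27] [0.0, 0.002, 0.001]
```

servo_tool([
  {"offset": [0.04, 0.02, 0.15], "rot": [0, 0, 0]},
  {"offset": [0, 0, 0.15], "rot": [0, 0, 0]},
  {"offset": [0, 0, 0], "rot": [0, 0, 0]},
])

```text
time_s: 20.05
position: [0.4811, 0.0153, 0.0843]
tool_rot: [0.002, -0.114, 0.993, -0.0]
wrist_force: [-1.1, -0.8, 0.2]
opening: 0.0604
```

Run:
```python
from fitv import *
s=env.get_state();print(s['position'],s['wrist_force'],s['torque'],s['opening'])
plan(Rdown(193),np.array([.4804,.0156,.084]))
```

```text
[0.48110479 0.01527061 0.08430034] [-1.07620846 -0.80122377  0.21433694] [-0.0683725   0.18168555 -0.03371622] 0.06036519490978279
n 1 dist 0.0008 rot [-0.001   0.0031  0.0016] tool shift total cm [0.06 0.05 0.03]
[0.06, 0.05, 0.03] [-0.001, 0.003, 0.002]
```

servo_tool([
  {"offset": [0.04, 0.03, 0.15], "rot": [-0.001, 0.003, 0]},
  {"offset": [0.02, 0.02, 0.12], "rot": [0, 0, 0]},
])

```text
time_s: 20.25
position: [0.4817, 0.0148, 0.0838]
tool_rot: [0.002, -0.114, 0.993, -0.001]
wrist_force: [-4.1, -1.6, 13.6]
opening: 0.0605
```

Run:
```python
from fitv import *
s=env.get_state();print(s['position'],s['wrist_force'],s['torque'],s['opening'])
plan(Rdown(193),np.array([.4804,.0156,.084]))
```

```text
[0.4817397  0.01484815 0.08376172] [-4.09453222 -1.62386884 13.55151155] [-0.45931313  0.74521702 -0.03436762] 0.06046027225144053
n 1 dist 0.0016 rot [-0.0026  0.0033  0.0022] tool shift total cm [ 0.11  0.1  -0.02]
[0.11, 0.1, -0.02] [-0.003, 0.003, 0.002]
```

servo_tool([
  {"offset": [0.03, 0.02, -0.03], "rot": [-0.002, 0.002, 0]},
])

```text
time_s: 20.35
position: [0.4815, 0.0149, 0.0845]
tool_rot: [0.001, -0.114, 0.993, -0.0]
wrist_force: [-0.8, 0.4, -2.3]
opening: 0.0604
```

servo_tool([
  {"offset": [0, 0, 0], "rot": [0, 0, 0]},
  {"offset": [0, 0, 0], "rot": [0, 0, 0]},
  {"offset": [0, 0, 0], "rot": [0, 0, 0]},
  {"offset": [0, 0, 0], "rot": [0, 0, 0]},
  {"offset": [0, 0, 0], "rot": [0, 0, 0]},
], claw=1)

```text
time_s: 20.85
position: [0.4817, 0.0151, 0.0841]
tool_rot: [0.001, -0.114, 0.993, -0.0]
wrist_force: [-1.4, 0.1, -0.4]
opening: 0.0858
```

servo_tool([
  {"offset": [0, 0, -1], "rot": [0, 0, 0]},
  {"offset": [0, 0, -3], "rot": [0, 0, 0]},
  {"offset": [0, 0, -4], "rot": [0, 0, 0]},
  {"offset": [-1, 0, -3], "rot": [0, 0, 0]},
  {"offset": [-3, 0, 0], "rot": [0, 0, 0]},
  {"offset": [-3, 0, 0], "rot": [0, 0, 0]},
  {"offset": [0, 0, 0], "rot": [0, 0, 0]},
])

```text
time_s: 21.55
position: [0.5511, 0.0315, 0.2036]
tool_rot: [0.002, -0.114, 0.993, -0.0]
wrist_force: [0.3, 0.3, 0.0]
opening: 0.085
```

```bash
cat >> fitv.py <<'E'
def look(png):
    s=env.get_state();print(s['qpos'].round(3),s['position'],s['wrist_force'],s['opening'])
    f,T=grab('wrist');W=cloud(f,T);cv2.imwrite(png,f['img']);im=f['img'].astype(int)
    yel=(im[...,0]<120)&(im[...,2]-im[...,0]>60)&(im[...,1]-im[...,0]>40)
    near=np.hypot(W[...,0]-.478,W[...,1]-.014)<.085
    pl=near&yel&(abs(W[...,2]-.102)<.006)
    vm=near&(W[...,2]>.034)&(W[...,2]<.104)&~cv2.dilate(pl.astype(np.uint8),np.ones((5,5))).astype(bool)
    best=None
    for j in (.003,.008):
        r=fit(W[vm],np.array([.4785,.0139,.0441,3.37,0,.01,j]))
        if best is None or r.cost<best.cost: best=r
    x=best.x;print('vice',vm.sum(),x.round(4),np.degrees(x[3:6]).round(2),np.median(abs(best.fun)).round(2),(abs(best.fun)<2).mean().round(2))
    Rm=R.from_euler('ZYX',x[3:6]).as_matrix();seat=x[:3]+Rm@[0,0,.05]
    P=W[pl];z=np.median(P[:,2])
    for k in range(3):
        A=np.c_[P[:,:2]-P[:,:2].mean(0),np.ones(len(P))];c=np.linalg.lstsq(A,P[:,2],rcond=None)[0]
        P=P[abs(A@c-P[:,2])<.0012]
    print('plate slope deg',np.degrees(c[:2]).round(2),'top z',c[2].round(4),len(P))
    V=(P-seat)@Rm*1000
    rc=cv2.minAreaRect(V[:,:2].astype(np.float32));print('plate in vice',rc,'x',V[:,0].min().round(1),V[:,0].max().round(1),'y',V[:,1].min().round(1),V[:,1].max().round(1),'z',np.median(V[:,2]).round(1))
    for nm,m in [('headtop',lambda L:(abs(L[...,0])<28)&(abs(L[...,1])<29)&(abs(L[...,1])>23.5)&(abs(L[...,2]+10)<3)),('liptops',lambda L:(abs(L[...,1])<20)&(abs(L[...,2]-7)<2)&((L[...,0]<-22.5)|(L[...,0]>22.5)))]:
        L=(W-seat)@Rm*1000;Q=W[m(L)&~yel]
        if len(Q)>100:
            A=np.c_[Q[:,:2]-Q[:,:2].mean(0),np.ones(len(Q))];c=np.linalg.lstsq(A,Q[:,2],rcond=None)[0];print(nm,len(Q),np.degrees(c[:2]).round(2))
    return x,seat
E
python3 -c "
from fitv import *
look('pics/w16.png')"
```

```text
[-8.200e-02  4.120e-01  1.497e+00  1.000e-03  1.228e+00 -1.881e+00] [0.55111968 0.03154564 0.20355834] [0.34664912 0.26692888 0.04314206] 0.08502959610766987
vice 3755 [ 4.7780e-01  1.3500e-02  4.4100e-02  3.3693e+00 -6.9000e-03  1.8400e-02
  2.9000e-03] [193.05  -0.39   1.06] 0.58 0.96
plate slope deg [ 0.22 -1.19] top z 0.102 3967
plate in vice ((-2.9070138931274414, 1.3447914123535156), (61.798858642578125, 35.49775314331055), 89.89078521728516) x -20.7 14.8 y -29.6 32.2 z 7.9
headtop 324 [ 0.51 -0.78]
liptops 1061 [ 0.03 -1.18]
```

View pics/w16.png

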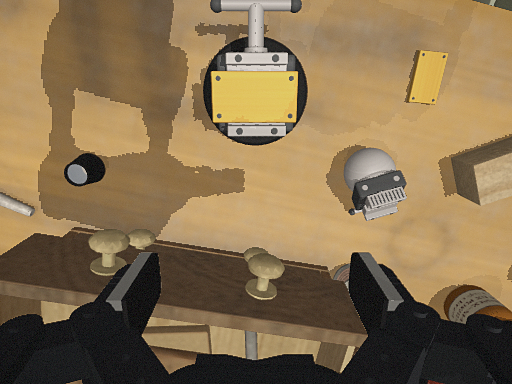

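Run:
```python
from h import *
plan(Rdown(193),np.array([.4814,.0166,.125]),4)
```

```text
n 4 dist 0.1047 rot [-0.0004  0.0025  0.0014] tool shift total cm [6.98 0.1  7.81]
[1.74, 0.03, 1.95] [-0.0, 0.001, 0.0]
[1.74, 0.03, 1.95] [-0.0, 0.001, 0.0]
[1.74, 0.02, 1.95] [-0.0, 0.001, 0.0]
[1.74, 0.02, 1.95] [-0.0, 0.001, 0.0]
```

servo_tool([
  {"offset": [3, 0.05, 0.5], "rot": [0, 0.002, 0]},
  {"offset": [3, 0.03, 2], "rot": [0, 0, 0]},
  {"offset": [0.9, 0.02, 2.5], "rot": [0, 0, 0]},
  {"offset": [0, 0, 2], "rot": [0, 0, 0]},
  {"offset": [0, 0, 0], "rot": [0, 0, 0]},
  {"offset": [0, 0, 0], "rot": [0, 0, 0]},
])

```text
time_s: 22.2
position: [0.4741, 0.0159, 0.133]
tool_rot: [-0.001, -0.114, 0.993, -0.0]
wrist_force: [0.8, 1.4, 1.4]
opening: 0.0855
```

Run:
```python
from h import *
s=env.get_state();print(s['position'])
plan(Rdown(193),np.array([.4814,.0166,.085]),4)
```

```text
[0.47412825 0.01594858 0.13299184]
n 4 dist 0.0485 rot [-0.     -0.0024  0.0018] tool shift total cm [-0.73 -0.1   4.8 ]
[-0.18, -0.03, 1.2] [-0.0, -0.001, 0.0]
[-0.18, -0.03, 1.2] [-0.0, -0.001, 0.0]
[-0.18, -0.03, 1.2] [-0.0, -0.001, 0.0]
[-0.18, -0.03, 1.2] [-0.0, -0.001, 0.0]
```

servo_tool([
  {"offset": [-0.7, -0.1, 0.5], "rot": [0, -0.002, 0]},
  {"offset": [0, 0, 1.4], "rot": [0, 0, 0]},
  {"offset": [0, 0, 1.3], "rot": [0, 0, 0]},
  {"offset": [0, 0, 0.8], "rot": [0, 0, 0]},
  {"offset": [0, 0, 0], "rot": [0, 0, 0]},
  {"offset": [0, 0, 0], "rot": [0, 0, 0]},
])

```text
time_s: 22.8
position: [0.4871, 0.0163, 0.0961]
tool_rot: [0.005, -0.114, 0.993, -0.001]
wrist_force: [0.9, 0.2, 0.6]
opening: 0.0856
```

Run:
```python
from h import *
s=env.get_state();print(s['position'])
plan(Rdown(193),np.array([.4814,.0166,.085]),1)
```

```text
[0.48710451 0.01632128 0.09609431]
n 1 dist 0.0125 rot [-0.0035  0.0098  0.0022] tool shift total cm [0.56 0.16 1.1 ]
[0.56, 0.16, 1.1] [-0.004, 0.01, 0.002]
```

servo_tool([
  {"offset": [0.5, 0.15, 0.4], "rot": [-0.003, 0.01, 0.002]},
  {"offset": [0, 0, 0.4], "rot": [0, 0, 0]},
  {"offset": [0, 0, 0.2], "rot": [0, 0, 0]},
  {"offset": [0, 0, 0], "rot": [0, 0, 0]},
  {"offset": [0, 0, 0], "rot": [0, 0, 0]},
])

```text
time_s: 23.3
position: [0.4825, 0.0166, 0.0867]
tool_rot: [0.001, -0.113, 0.994, -0.0]
wrist_force: [-0.6, -0.1, 0.3]
opening: 0.0853
```

Run:
```python
from h import *
s=env.get_state();print(s['position'],s['wrist_force'])
plan(Rdown(193),np.array([.4814,.0166,.085]),1)
```

```text
[0.48248745 0.01661892 0.08665192] [-0.62682256 -0.07926866  0.2712216 ]
n 1 dist 0.002 rot [-0.0012  0.0014  0.0001] tool shift total cm [0.11 0.02 0.17]
[0.11, 0.02, 0.17] [-0.001, 0.001, 0.0]
```

servo_tool([
  {"offset": [0.08, 0.02, 0.12], "rot": [-0.001, 0.001, 0]},
  {"offset": [0, 0, 0], "rot": [0, 0, 0]},
])

```text
time_s: 23.5
position: [0.4817, 0.0166, 0.0855]
tool_rot: [0.0, -0.113, 0.994, -0.0]
wrist_force: [-0.4, -0.6, -0.4]
opening: 0.0856
```

servo_tool([
  {"offset": [0, 0, 0], "rot": [0, 0, 0]},
  {"offset": [0, 0, 0], "rot": [0, 0, 0]},
  {"offset": [0, 0, 0], "rot": [0, 0, 0]},
  {"offset": [0, 0, 0], "rot": [0, 0, 0]},
  {"offset": [0, 0, 0], "rot": [0, 0, 0]},
], claw=0)

```text
time_s: 24.0
position: [0.4821, 0.0162, 0.086]
tool_rot: [0.001, -0.113, 0.994, -0.0]
wrist_force: [0.7, -0.1, -0.0]
opening: 0.06
```

Run:
```python
from h import *
s=env.get_state();print(s['position'],s['wrist_force'],s['torque'],s['opening'])
plan(Rdown(193),np.array([.4814,.0166,.085]),1)
```

```text
[0.48205115 0.01622019 0.08600022] [ 0.65251678 -0.07989991 -0.03344101] [-0.07806619 -0.01335643  0.00300187] 0.06000777148861698
n 1 dist 0.0013 rot [-0.0011  0.0015  0.0002] tool shift total cm [0.06 0.05 0.1 ]
[0.06, 0.05, 0.1] [-0.001, 0.001, 0.0]
```

servo_tool([
  {"offset": [0.06, 0.05, 0.2], "rot": [-0.001, 0.001, 0]},
  {"offset": [0.04, 0.03, 0.2], "rot": [-0.015, 0, 0]},
  {"offset": [0.02, 0.02, 0.12], "rot": [-0.015, 0, 0]},
])

```text
time_s: 24.3
position: [0.4837, 0.0157, 0.086]
tool_rot: [0.003, -0.114, 0.993, 0.013]
wrist_force: [-3.6, 0.6, 10.9]
opening: 0.0603
```

Run:
```python
from h import *
s=env.get_state();print(s['position'],s['wrist_force'],s['torque'],s['opening'])
plan(Rdown(193),np.array([.4814,.0166,.085]),1)
```

```text
[0.48371568 0.01567658 0.08598441] [-3.61099198  0.5902815  10.92805026] [-0.29943396  0.64166942 -0.06886898] 0.06032804437002994
n 1 dist 0.0027 rot [0.0249 0.0083 0.0024] tool shift total cm [0.21 0.14 0.1 ]
[0.21, 0.14, 0.1] [0.025, 0.008, 0.002]
```

servo_tool([
  {"offset": [0.15, 0.1, -0.03], "rot": [0.0, 0.006, 0]},
])

```text
time_s: 24.4
position: [0.4823, 0.0161, 0.0869]
tool_rot: [0.0, -0.114, 0.993, 0.013]
wrist_force: [0.0, -0.1, -1.3]
opening: 0.06
```

servo_tool([
  {"offset": [0, 0, 0], "rot": [0, 0, 0]},
  {"offset": [0, 0, 0], "rot": [0, 0, 0]},
  {"offset": [0, 0, 0], "rot": [0, 0, 0]},
  {"offset": [0, 0, 0], "rot": [0, 0, 0]},
], claw=1)

```text
time_s: 24.8
position: [0.4821, 0.0164, 0.0863]
tool_rot: [-0.0, -0.114, 0.993, 0.013]
wrist_force: [-0.1, -0.1, 0.2]
opening: 0.0852
```

servo_tool([
  {"offset": [0, 0, -1], "rot": [0, 0, 0]},
  {"offset": [0, 0, -3], "rot": [0, 0, 0]},
  {"offset": [0, 0, -4], "rot": [0.02, 0, 0]},
  {"offset": [-1, 0, -3], "rot": [0, 0, 0]},
  {"offset": [-3, 0, 0], "rot": [0, 0, 0]},
  {"offset": [-3, 0, 0], "rot": [0, 0, 0]},
  {"offset": [0, 0, 0], "rot": [0, 0, 0]},
])

```text
time_s: 25.5
position: [0.5519, 0.0307, 0.2051]
tool_rot: [0.002, -0.114, 0.993, 0.002]
wrist_force: [0.7, 0.9, -1.0]
opening: 0.0854
```

```bash
python3 -c "
from fitv import *
look('pics/w17.png')"
```

```text
[-0.086  0.412  1.492  0.005  1.235 -1.887] [0.5518805  0.03065424 0.20508868] [ 0.69175616  0.92665231 -0.96686126] 0.08537543440156962
vice 3721 [ 0.4779  0.0135  0.0441  3.3708 -0.0117  0.0107  0.0035] [193.13  -0.67   0.61] 0.59 0.97
plate slope deg [-0.25 -0.96] top z 0.1019 3853
plate in vice ((-2.8505630493164062, -0.08902168273925781), (35.69951629638672, 61.7616081237793), 0.6472674012184143) x -20.4 15.3 y -30.9 30.9 z 7.8
headtop 317 [ 0.16 -0.59]
liptops 1002 [-0.32 -0.71]
```

View pics/w17.png

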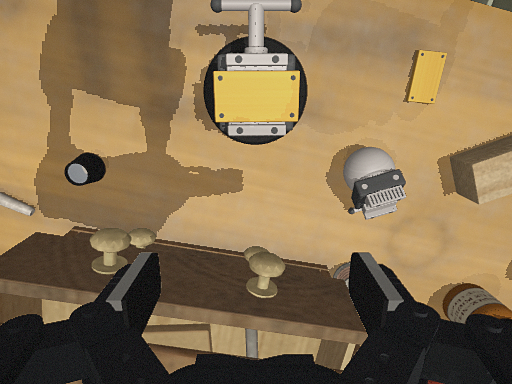

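Run:
```python
from h import *
plan(Rdown(103),np.array([.4816,.0160,.15]),12)
```

```text
n 12 dist 0.089 rot [ 0.0051 -0.0018  1.5722] tool shift total cm [7.02 0.12 5.46]
[0.58, 0.01, 0.46] [0.0, -0.0, 0.131]
[0.58, -0.07, 0.46] [0.0, -0.0, 0.131]
[0.57, -0.14, 0.46] [0.0, -0.0, 0.131]
[0.54, -0.21, 0.46] [0.0, -0.0, 0.131]
[0.51, -0.28, 0.46] [0.0, -0.0, 0.131]
[0.47, -0.35, 0.46] [0.0, -0.0, 0.131]
[0.42, -0.41, 0.46] [0.0, -0.0, 0.131]
[0.36, -0.46, 0.46] [0.0, -0.0, 0.131]
[0.3, -0.5, 0.46] [0.0, -0.0, 0.131]
[0.23, -0.54, 0.46] [0.0, -0.0, 0.131]
[0.16, -0.56, 0.46] [0.0, -0.0, 0.131]
[0.09, -0.58, 0.46] [0.0, -0.0, 0.131]
```

servo_tool([
  {"offset": [0.58, 0.01, 0.3], "rot": [0, 0, 0.14]},
  {"offset": [0.58, -0.07, 0.3], "rot": [0, 0, 0.14]},
  {"offset": [0.57, -0.14, 0.3], "rot": [0, 0, 0.14]},
  {"offset": [0.54, -0.21, 0.3], "rot": [0, 0, 0.14]},
  {"offset": [0.51, -0.28, 0.3], "rot": [0, 0, 0.14]},
  {"offset": [0.47, -0.35, 0.3], "rot": [0, 0, 0.14]},
  {"offset": [0.42, -0.41, 0.3], "rot": [0, 0, 0.14]},
  {"offset": [0.36, -0.46, 0.3], "rot": [0, 0, 0.14]},
  {"offset": [0.3, -0.5, 0.3], "rot": [0, 0, 0.14]},
  {"offset": [0.23, -0.54, 0.3], "rot": [0, 0, 0.14]},
  {"offset": [0.16, -0.56, 0.3], "rot": [0, 0, 0.14]},
  {"offset": [0, 0, 0], "rot": [0, 0, 0]},
])

```text
time_s: 26.75
position: [0.4693, 0.0201, 0.1716]
tool_rot: [-0.007, 0.635, 0.773, -0.002]
wrist_force: [-0.1, -0.5, -0.1]
opening: 0.0856
```

Run:
```python
from h import *
s=env.get_state();print(s['qpos'].round(3),s['position'])
plan(Rdown(103),np.array([.4816,.0160,.15]))
```

```text
[-0.123  0.311  1.75   0.003  1.095 -0.32 ] [0.46932319 0.02010002 0.17160281]
n 1 dist 0.0252 rot [-0.0123 -0.0075 -0.0312] tool shift total cm [-0.66  1.15  2.14]
[-0.66, 1.15, 2.14] [-0.012, -0.008, -0.031]
```

servo_tool([
  {"offset": [-0.33, 0.58, 1], "rot": [-0.006, -0.004, -0.016]},
  {"offset": [-0.33, 0.58, 1], "rot": [-0.006, -0.004, -0.016]},
  {"offset": [0, 0, 0], "rot": [0, 0, 0]},
  {"offset": [0, 0, 0], "rot": [0, 0, 0]},
])

```text
time_s: 27.15
position: [0.4825, 0.0154, 0.1499]
tool_rot: [0.001, 0.617, 0.787, -0.0]
wrist_force: [0.2, 0.5, 0.2]
opening: 0.0855
```

Run:
```python
from fitv import *
s=env.get_state();print(s['qpos'].round(3),s['position'])
plan(Rdown(103),np.array([.4816,.0160,.11]),2)
f,T=grab('wrist');cv2.imwrite('pics/w18.png',f['img'])
```

```text
[-1.260e-01  3.520e-01  1.758e+00 -1.000e-03  1.031e+00 -3.660e-01] [0.48246628 0.01543313 0.1498914 ]
n 2 dist 0.0399 rot [0.0004 0.0012 0.0132] tool shift total cm [ 0.08 -0.07  3.99]
[0.04, -0.04, 1.99] [0.0, 0.001, 0.007]
[0.04, -0.04, 1.99] [0.0, 0.001, 0.007]
```

View pics/w18.png

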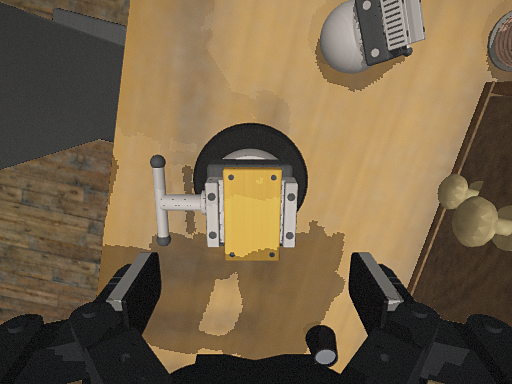

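servo_tool([
  {"offset": [0.04, -0.04, 1.5], "rot": [0, 0, 0.007]},
  {"offset": [0.04, -0.04, 1.8], "rot": [0, 0, 0.006]},
  {"offset": [0, 0, 1.2], "rot": [0, 0, 0]},
  {"offset": [0, 0, 0], "rot": [0, 0, 0]},
  {"offset": [0, 0, 0], "rot": [0, 0, 0]},
])

```text
time_s: 27.7
position: [0.4829, 0.016, 0.1047]
tool_rot: [0.002, 0.622, 0.783, 0.0]
wrist_force: [-0.0, -0.1, 0.3]
opening: 0.0853
```

Run:
```python
from fitv import *
s=env.get_state();print(s['position'],s['wrist_force'])
plan(Rdown(103),np.array([.4816,.0160,.085]),2)
f,T=grab('wrist');cv2.imwrite('pics/w19.png',f['img'])
```

```text
[0.48294091 0.01602202 0.10468091] [-0.0302369  -0.07689001  0.29200089]
n 2 dist 0.0197 rot [0.0028 0.002  0.0023] tool shift total cm [ 0.03 -0.14  1.97]
[0.02, -0.07, 0.98] [0.001, 0.001, 0.001]
[0.02, -0.07, 0.98] [0.001, 0.001, 0.001]
```

View pics/w19.png

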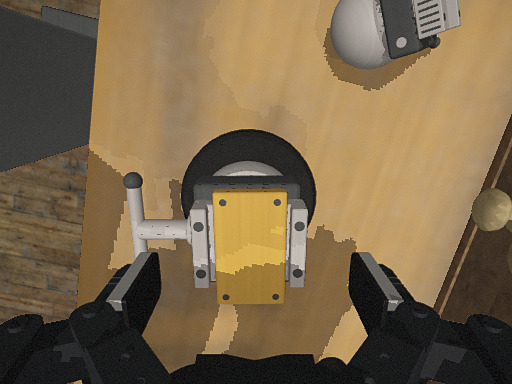

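servo_tool([
  {"offset": [0.02, -0.1, 0.8], "rot": [0.002, 0.002, 0.002]},
  {"offset": [0, -0.03, 0.7], "rot": [0, 0, 0]},
  {"offset": [0, 0, 0.3], "rot": [0, 0, 0]},
  {"offset": [0, 0, 0], "rot": [0, 0, 0]},
  {"offset": [0, 0, 0], "rot": [0, 0, 0]},
])

```text
time_s: 28.25
position: [0.4825, 0.0158, 0.0868]
tool_rot: [0.001, 0.622, 0.783, 0.001]
wrist_force: [-0.6, -0.0, -0.1]
opening: 0.0856
```

Run:
```python
from fitv import *
s=env.get_state();print(s['position'],s['wrist_force'])
plan(Rdown(103),np.array([.4816,.0160,.085]),1)
```

```text
[0.48252163 0.01578983 0.08675989] [-0.55323474 -0.04688341 -0.12334511]
n 1 dist 0.002 rot [0.0035 0.0009 0.0004] tool shift total cm [ 0.04 -0.09  0.18]
[0.04, -0.09, 0.18] [0.003, 0.001, 0.0]
```

servo_tool([
  {"offset": [0.04, -0.09, 0.15], "rot": [0.003, 0.001, 0]},
  {"offset": [0, 0, 0], "rot": [0, 0, 0]},
  {"offset": [0, 0, 0], "rot": [0, 0, 0]},
  {"offset": [0, 0, 0], "rot": [0, 0, 0]},
], claw=0.72)

```text
time_s: 28.65
position: [0.4818, 0.016, 0.0855]
tool_rot: [0.0, 0.622, 0.783, 0.0]
wrist_force: [-0.1, 1.1, -0.8]
opening: 0.0619
```

Run:
```python
from fitv import *
s=env.get_state();print(s['position'],s['wrist_force'],s['opening'])
plan(Rdown(103),np.array([.4816,.0160,.085]),1)
f,T=grab('wrist');cv2.imwrite('pics/w20.png',f['img'])
```

```text
[0.48177054 0.01601135 0.08551102] [-0.11048828  1.08493836 -0.77068774] 0.06188326073540552
n 1 dist 0.0005 rot [0.0009 0.     0.0005] tool shift total cm [ 0.   -0.02  0.05]
[0.0, -0.02, 0.05] [0.001, 0.0, 0.001]
```

View pics/w20.png

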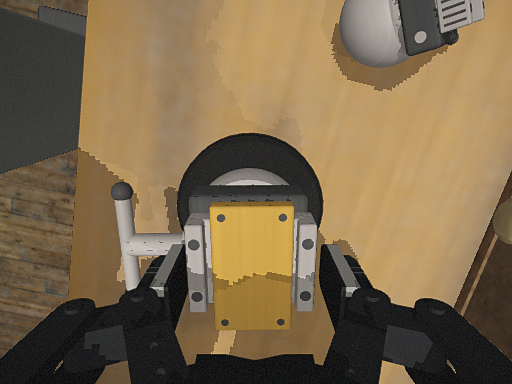

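servo_tool([
  {"offset": [0, 0, 0], "rot": [0, 0, 0]},
  {"offset": [0, 0, 0], "rot": [0, 0, 0]},
], claw=0.67)

```text
time_s: 28.9
position: [0.4813, 0.0159, 0.0856]
tool_rot: [-0.0, 0.622, 0.783, 0.0]
wrist_force: [-0.9, 0.0, 0.2]
opening: 0.057
```

servo_tool([
  {"offset": [0, 0, 0], "rot": [0, 0, 0]},
  {"offset": [0, 0, 0], "rot": [0, 0, 0]},
], claw=0.63)

```text
time_s: 29.1
position: [0.4818, 0.016, 0.0858]
tool_rot: [0.0, 0.622, 0.783, 0.0]
wrist_force: [-0.4, -0.3, -0.1]
opening: 0.0538
```

Run:
```python
from fitv import *
s=env.get_state();print(s['position'],s['wrist_force'],s['torque'],s['opening'])
plan(Rdown(103),np.array([.4816,.0160,.085]),1)
f,T=grab('wrist');cv2.imwrite('pics/w21.png',f['img'])
```

```text
[0.48176774 0.01599421 0.08583203] [-0.44156207 -0.34761893 -0.14475781] [0.02010112 0.15734906 0.04634305] 0.05379772799572684
n 1 dist 0.0008 rot [0.0011 0.0001 0.0007] tool shift total cm [ 0.   -0.02  0.08]
[0.0, -0.02, 0.08] [0.001, 0.0, 0.001]
```

View pics/w21.png

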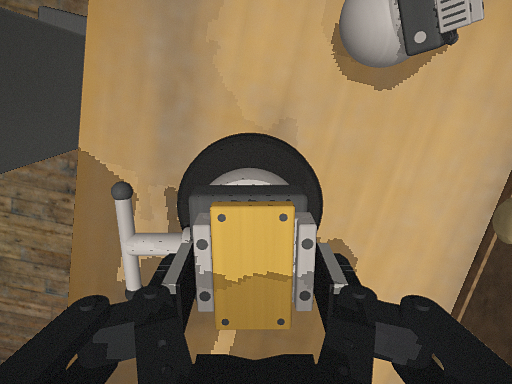

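servo_tool([
  {"offset": [0, 0, 0], "rot": [0, 0, 0]},
  {"offset": [0, 0, 0], "rot": [0, 0, 0]},
], claw=0.6)

```text
time_s: 29.35
position: [0.4823, 0.016, 0.0862]
tool_rot: [0.001, 0.622, 0.783, 0.001]
wrist_force: [-0.1, 0.1, 0.2]
opening: 0.0518
```

servo_tool([
  {"offset": [0, 0, 0], "rot": [0, 0, 0]},
  {"offset": [0, 0, 0], "rot": [0, 0, 0]},
  {"offset": [0, 0, 0], "rot": [0, 0, 0]},
], claw=0.55)

```text
time_s: 29.65
position: [0.4824, 0.0161, 0.0865]
tool_rot: [0.001, 0.622, 0.783, 0.001]
wrist_force: [0.9, -0.3, 2.8]
opening: 0.0505
```

Run:
```python
from fitv import *
s=env.get_state();print(s['position'],s['wrist_force'],s['torque'],s['opening'])
plan(Rdown(103),np.array([.4816,.0160,.085]),1)
f,T=grab('wrist');cv2.imwrite('pics/w22.png',f['img'])
```

```text
[0.48243058 0.01606273 0.08654595] [ 0.85740438 -0.2914727   2.75733626] [0.04463536 0.04539425 0.01037132] 0.05047732764721114
n 1 dist 0.0018 rot [0.0028 0.0006 0.0008] tool shift total cm [ 0.01 -0.08  0.15]
[0.01, -0.08, 0.15] [0.003, 0.001, 0.001]
```

View pics/w22.png

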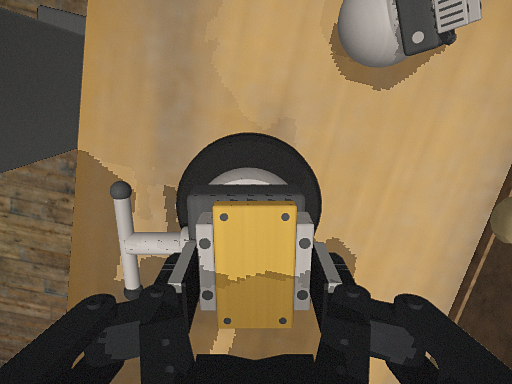

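servo_tool([
  {"offset": [0, 0, 0], "rot": [0.003, 0, 0]},
  {"offset": [0, 0, 0], "rot": [0.001, 0, 0]},
  {"offset": [0, 0, 0], "rot": [0, 0, 0]},
  {"offset": [0, 0, 0], "rot": [0, 0, 0]},
], claw=0)

```text
time_s: 30.1
position: [0.4827, 0.0161, 0.0865]
tool_rot: [-0.0, 0.622, 0.783, -0.001]
wrist_force: [-0.5, 0.5, 3.5]
opening: 0.0501
```

servo_tool([
  {"offset": [0, 0, 0], "rot": [0, 0, 0]},
  {"offset": [0, 0, 0], "rot": [0, 0, 0]},
  {"offset": [0, 0, 0], "rot": [0, 0, 0]},
], claw=0.68)

```text
time_s: 30.4
position: [0.4819, 0.016, 0.0858]
tool_rot: [-0.001, 0.622, 0.783, -0.001]
wrist_force: [-0.5, -0.3, 0.1]
opening: 0.058
```

servo_tool([
  {"offset": [0, 0, 0], "rot": [0, 0, 0]},
  {"offset": [0, 0, 0], "rot": [0, 0, 0]},
  {"offset": [0, 0, 0], "rot": [0, 0, 0]},
  {"offset": [0, 0, -1], "rot": [0, 0, 0]},
  {"offset": [0, 0, -3], "rot": [0, 0, 0]},
  {"offset": [0, 0, -4], "rot": [0, 0, 0]},
  {"offset": [-1, 0, -3], "rot": [0, 0, 0]},
  {"offset": [-3, 0, 0], "rot": [0, 0, 0]},
  {"offset": [-2, 0, 0], "rot": [0, 0, 0]},
  {"offset": [0, 0, 0], "rot": [0, 0, 0]},
], claw=1)

```text
time_s: 31.4
position: [0.4961, -0.0437, 0.205]
tool_rot: [0.001, 0.621, 0.783, -0.001]
wrist_force: [0.4, 0.2, 0.0]
opening: 0.0859
```

```bash
python3 -c "
from fitv import *
look('pics/w23.png')
f,T=grab('scene');cv2.imwrite('pics/s23.png',cv2.resize(f['img'][150:300,130:360],None,fx=3,fy=3))
"
```

```text
[-0.24   0.317  1.638 -0.003  1.186 -0.469] [ 0.49609768 -0.04367148  0.20497026] [0.38680199 0.17305671 0.0025158 ] 0.08589547605623617
vice 3264 [ 0.4782  0.0137  0.0443  3.3673 -0.0067  0.021   0.0063] [192.93  -0.38   1.2 ] 0.62 0.95
plate slope deg [ 0.17 -1.09] top z 0.1021 3736
plate in vice ((-4.644046783447266, 0.29761505126953125), (35.53492736816406, 60.93110275268555), 0.16841085255146027) x -22.4 13.1 y -30.2 30.8 z 7.9
headtop 305 [ 0.29 -1.14]
liptops 679 [ 0.05 -1.21]
```

View pics/w23.png

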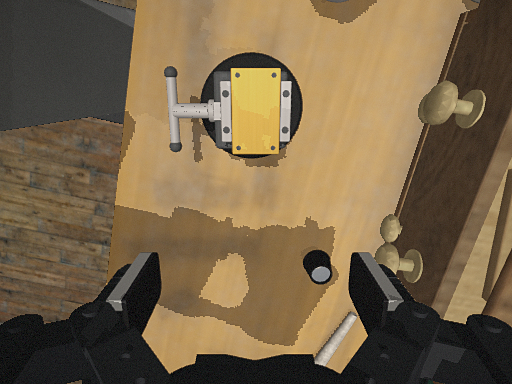

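View pics/s23.png

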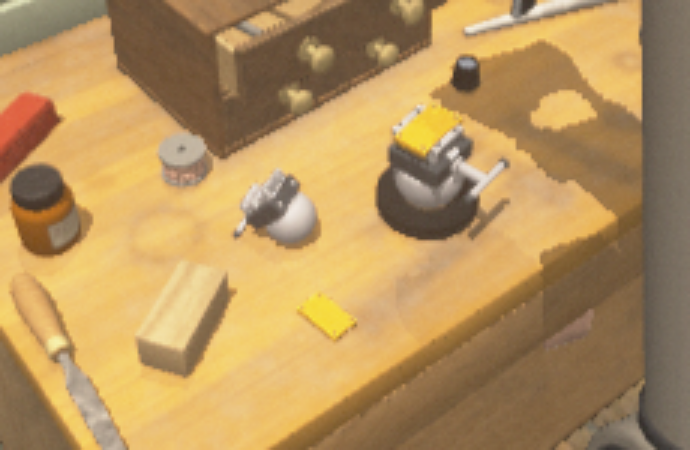

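```bash
python3 -c "
import cv2
i=cv2.imread('pics/w23.png')[40:170,150:320];cv2.imwrite('pics/w23z.png',cv2.resize(i,None,fx=4.5,fy=4.5,interpolation=cv2.INTER_CUBIC))"
```

```text
(no output)
```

View pics/w23z.png

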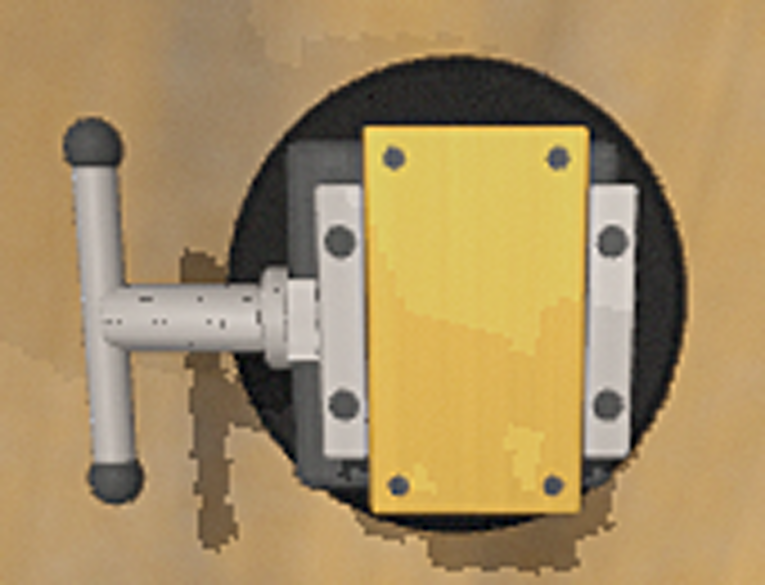

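```bash
python3 -c "
from bench import sign_off
print(sign_off())"
```

```text
the job is handed in; nothing more can be done
None
```

The vice is standing in its rubber ring with the brass plate clamped between its jaws, and I handed the job in at about 31.5 s of the 61 s allowed. No verdict was reported.

I took the vice by the head's flat faces at the 50° lean, turned it upright over the ring, seated it and let go. Then I laid the plate on the steps. It sat about 1.3 mm off centre at first, so I re-gripped it once to centre it. Finally I squeezed both jaws' outer faces together until the fingers stopped on the plate.

Last checks, after letting go and backing off:
- **Plate:** it lies flat on the steps and against the fixed lip, with no visible gap at either lip. It is centred to about 0.3 mm along the jaws.
- **Vice level:** it leans about 1.2°, mostly along its own y. It read 0.6° before the squeeze. I left it rather than risk disturbing the clamped plate.
- **Jaw travel, where two checks disagree:** the camera fit read about 6 mm instead of 8 mm. The fingers' stopping width of 50.1–50.5 mm and the close-up picture both say the plate is fully clamped, and I trust those more.
- **Loupe, amber jar and wire spool:** all three look undisturbed in the last picture. I judged that by eye and did not re-measure them.

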